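# Count walnuts on the counter scale

## Task

First press the scale's raised key (the one with three dots) fully down, so that the other key pops up and the scale counts. Then take the steel measure by its handle, tip it over the weighing bowl and pour all six walnuts into the bowl, and stand the empty measure upright on the counter, off the scale. Leave the jars and the pepper mill where they are.

Things in the scene. Friction and masses are not known exactly. Their poses are not given: they have to be found in the camera images.
- key_count_top (a point): Centre of the top of the counting key: a white cap, 34 mm front to back, 44 mm wide, with three raised dots; the right-hand key on the front of the scale. Its top stands 68 mm above the counter when up, 59 mm when fully down; z points up. It takes 3 to 5 N, slides straight down to a hard stop and stays where it is left. The bowl's rim begins about 37 mm behind the cap's far edge.
- key_count (a joint): How far the counting key is pressed, in m: 0 = up (as at the start), 0.009 = fully down on its stop. The two keys are interlocked: as this one goes down, the other rises by the same amount.
- key_weigh_top (a point): Centre of the top of the weighing key, the same cap with one raised bar, 54 mm to the left of the counting key. It is down at the start (top 59 mm above the counter) and pops up to 68 mm.
- key_weigh (a joint): Weighing key, in m: 0 = down (as at the start), -0.009 = fully popped up.
- bowl_rim (a point): Centre of the mouth of the round steel weighing bowl fixed on the scale: level, 125 mm above the counter, 180 mm across outside, wall 4 mm. x points from the keys to the back; the keys lie 145 mm in front (-x), 27 mm to each side. The scale is a white box fixed to the counter, 270 mm deep, 220 mm wide, 53 mm high; this point is 45 mm behind its middle.
- bowl_centre (a point): Centre of the weighing bowl's inner floor, 70 mm above the counter. The inside is 96 mm across at the floor, widening to 172 mm at the rim, 55 mm deep.
- measure_grip (a point): Middle of the wooden handle of the steel measure, a loose round cup (0.16 to 0.26 kg empty) that holds the walnuts. The handle is a level square bar, 18 x 18 x 100 mm, set edge up (its flats face 45 deg up and down, both sides), 80 mm above the cup's underside, 120 mm from its axis. x points along the handle to the cup, z up. The load hangs 100 mm along x, 40 mm lower: grip firmly, flat on the flats.
- measure_mouth (a point): Centre of the measure's mouth, on the cup's axis, 92 mm above its underside. The mouth is 112 mm across outside, wall 3 mm; the sides flare, the base is 84 mm across. z points out of the mouth.
- walnut_0: One of six alike hard round walnuts, about 33 mm across, 14 g, origin at its centre. All lie in the measure at the start; they roll out once the cup lies level or a little beyond.
- walnut_1: One of six alike hard round walnuts, about 33 mm across, 14 g, origin at its centre. All lie in the measure at the start; they roll out once the cup lies level or a little beyond.
- walnut_2: One of six alike hard round walnuts, about 33 mm across, 14 g, origin at its centre. All lie in the measure at the start; they roll out once the cup lies level or a little beyond.
- walnut_3: One of six alike hard round walnuts, about 33 mm across, 14 g, origin at its centre. All lie in the measure at the start; they roll out once the cup lies level or a little beyond.
- walnut_4: One of six alike hard round walnuts, about 33 mm across, 14 g, origin at its centre. All lie in the measure at the start; they roll out once the cup lies level or a little beyond.
- walnut_5: One of six alike hard round walnuts, about 33 mm across, 14 g, origin at its centre. All lie in the measure at the start; they roll out once the cup lies level or a little beyond.
- fig_jam: Bystander: jar of red jam with a white lid, 72 mm across, 102 mm high, standing at the back, the leftmost of the three; origin at the centre of its underside. Not to be disturbed.
- mustard_jar: Bystander: pale jar with a white lid, 72 mm across, 94 mm high, standing at the back, the rightmost of the three; origin at the centre of its underside. Not to be disturbed.
- pepper_mill: Bystander: wooden pepper mill, 58 mm across, 150 mm high, standing at the back, between the two jars; origin at the centre of its underside. Not to be disturbed.
- measure: The whole steel measure; origin at the centre of its underside, z up along the cup's axis, the handle along -x. A fixed cheese wire cutter with a raised bar, 190 mm high, stands between it and the scale: carry over it with room to spare.

How it is judged:
By the outcome, as a careful person would: the job done as asked, in the order asked, and still so for the second after the job is handed in, with the robot touching nothing.
It also fails if it takes over 69 s, if anything falls off the work surface, if the arm or the gripper's body presses on something with over 40 N, if the wrist force passes 120 N, or if a joint passes its speed limit or range.

## Robot

A 6-joint arm with a two-finger parallel gripper is mounted at the origin on a cart in front of the work surface, level with it; the furniture and walls round the work are solid. World frame = base frame: x ahead of the robot, y to its left, z up, the work surface at z = 0. Lengths are in m, angles in rad, forces in N, time in s.
With the tool pointing down it reaches from about 0.4 to 0.925 m from the base axis. Payload 3.4 kg.
Tool frame: the origin (TCP) lies midway between the tips of the shut fingers; the grasp point (between the pads) lies grip_point_offset behind it (grip_point_offset is the distance from the TCP to the grasp point, in m); z points along the fingers, x is the direction in which the jaws open and shut, and the axes are right-handed (so a half turn about z gives the same grasp; the last joint's range is limited). The gripper opens to 85 mm and grips with 20 to 120 N. Pads are 22 mm wide; open, the fingers measure 114 mm over their backs; the gripper's body (76 mm by 85 mm) begins 54 mm behind the grasp point. The pads swing forward as they close: fully open they stand 13 mm farther back than shut.
Start: joints at [1.25, 0.307, 1.506, -0, 1.328, -0.073], TCP at [0.141, 0.557, 0.231] pointing down, gripper open.
Joint ranges: [-3.12, 3.12], [-1.05, 2.28], [0.14, 2.33], [-1.42, 4.57], [0.1, 2.73], [-2.68, 2.68]. Speed limits (rad/s): [2.57, 2.57, 3.14, 3.14, 3.14, 3.14].

## Interface

Orientations are given as a unit quaternion [w, x, y, z].
In Python, from station import get_obs, snapshot, calibration, hand_in, search_frame, regions_of, grip_point_offset gives the robot as it stands. The module is installed in compiled form; this text tells all that it offers.
- The arm moves only by the tool send_rows, never from a script. Its argument "motion" is a list of rows, each a list of 7 numbers: the shift along the tool's x, y, z in m, then the turn, a rotation vector about the tool's x, y, z in degrees, then the closure, from -1 (fully open) to 1 (shut), so that 0 is half open. In form: [[dx, dy, dz, wx, wy, wz, fingers], ...]. A call has 1 to 5 rows; each row is the pose to reach, as a shift and turn from the pose commanded when the call began, along the tool's axes at that moment; what a row does not reach only later rows make up. A row lasts 1/10 s, in which the tool goes at most 50 mm and 8.59 degrees, less where a joint would pass 70% of its speed; a pose out of reach is approached as far as the arm can. A call with a gripper value outside its range is refused whole. The fingers move at their own pace and stop on an object; the grip force is fixed at half the most. Time passes only in rows, so rows that repeat a pose let the fingers close. It gives the time, the measured TCP pose, the force and the opening at its end, in the units of the state.
- get_obs(): the state, without advancing time (a new reading comes with each control period).
- snapshot(name): name is "scene" or "top" or "wrist"; returns (picture, depth): 384x512x3 uint8, red, green, blue; 384x512 float32, m along the optical axis (not along the pixel's ray), 0 where there is no reading.
- calibration(name): a dict with "fx", "fy", "cx", "cy" (pixels), "eye" and "orientation" of the camera in the world; the wrist camera has in their place "T_tool_cam" (4x4, takes a point from camera to tool coordinates, whose origin is the TCP and whose axes are the tool frame's). Camera axes: x right, y down, z forward; pixel columns grow to the right and rows downward; lengths in m; the calibration is good to about 2 mm. A picture is of the moment at which its call begins: read the wrist's pose just before it. calibration takes no time and is no camera call.
- hand_in(): hands the job in, once; it reports no verdict.
Trained networks look in the newest picture that a camera, given by its name, has taken for a name from the list of things; names that differ only in an ending like _2 or _b are one class to them, and where a whole thing is asked for, a point or a joint stands for the part that bears it (a point fixed in the world has none). Each returns a list of dicts, best first, with "p" (0 to 1); they miss things now and then, are a little off and sometimes report something else, mostly with a low value. They report only what shows in the picture. A call takes as long as a camera call.
- search_frame(camera, label): "bbox" ([left, top, right, bottom] as shares, 0 to 1, of the picture: columns of its width, rows of its height, round what is visible of it).
- regions_of(camera, label): "mask" (384x512 bool, what is visible of it) and "bbox" ([left, top, right, bottom] as shares, 0 to 1, of the picture: columns of its width, rows of its height, round what is visible of it).
The state is a dict: "clock": time; "q": joint angles; "joint_vel": joint speeds; "joint_torque": joint torques, N m; "eef_pos": TCP position; "ee_rot": TCP orientation; "force": force on the tool from outside, world axes, zero at the start; "wrist_torque": the same for the moment, N m; "opening": finger opening in m.
Only numpy, scipy, OpenCV 4.12 (cv2) and the standard library are available. Lean on these libraries where they do the work, as an engineer would, in place of code of your own. Each camera call takes 0.05 s, during which the arm holds its last target.

## Working session

There is one attempt and no reset: what is moved stays moved. The work goes in short steps, Python scripts to look and compute and a tool call to move; the robot and the scene stay as the last step left them, time stands still between calls to the robot, and variables do not carry over. Pictures are saved under pics/ and viewed, and the job is handed in when it is done.

Besides the shell and the picture viewer there is one more tool, called after "Call:" as name([rows], argument=value, ...), one row to a line, values as JSON. send_rows: Moves the arm, as the interface text tells. Its arguments: {"type":"object","properties":{"motion":{"type":"array"}},"required":["motion"]}

```bash
mkdir -p pics; ls
python3 - <<'E'
from station import *
import cv2,numpy as np
o=get_obs(); print(o); print(grip_point_offset)
for c in ["scene","top","wrist"]:
    p,d=snapshot(c); print(c,calibration(c)); cv2.imwrite(f"pics/{c}0.png",p[:,:,::-1]); np.savez(f"{c}0.npz",p=p,d=d)
    for l in ["key_count_top","measure_grip","measure","bowl_rim","key_weigh_top"]:
        try: print(l,[(round(r['p'],2),np.round(r['bbox'],3).tolist()) for r in search_frame(c,l)][:3])
        except Exception as e: print(l,e)
E
```

```text
pics
{'clock': 0.0, 'q': array([ 1.24951715e+00,  3.07562142e-01,  1.50766861e+00,  1.62292153e-05,
        1.32841184e+00, -7.34863930e-02]), 'joint_vel': array([ 1.62706757e-03, -6.58926295e-04,  5.14856773e-04,  1.01321138e-03,
        1.02441103e-03,  9.00680949e-05]), 'joint_torque': array([ 2.20635307e-04, -4.57543409e+01, -2.51919544e+01,  1.57199265e-04,
        1.30482772e-02,  1.47228781e-05]), 'eef_pos': array([0.14081609, 0.55676861, 0.23038907]), 'ee_rot': array([ 5.62009172e-04,  7.89071368e-01,  6.14300680e-01, -8.57187743e-04]), 'force': array([0.67684838, 0.31967368, 0.14465619]), 'wrist_torque': array([ 0.03833609, -0.00792239, -0.02664637]), 'opening': 0.08546568566369836}
0.0187
scene {'fx': 399.6215830727577, 'fy': 399.6215830727577, 'cx': 250.4918667705702, 'cy': 191.51759867226303, 'eye': array([-0.22907932, -0.58630451,  0.9824146 ]), 'orientation': array([-0.35946159,  0.82230789, -0.3991984 ,  0.18771718])}
key_count_top [(0.59, [0.587, 0.718, 0.621, 0.761])]
measure_grip [(0.93, [0.299, 0.38, 0.391, 0.471])]
measure [(0.68, [0.291, 0.373, 0.386, 0.484])]
bo
[... 680 characters left out ...]
0.67, [0.281, 0.469, 0.302, 0.509]), (0.63, [0.639, 0.403, 0.839, 0.69])]
key_weigh_top [(0.44, [0.688, 0.6, 0.725, 0.648]), (0.29, [0.722, 0.618, 0.757, 0.656])]
wrist {'fx': 295.7703133859719, 'fy': 295.7703133859719, 'cx': 253.29279686290883, 'cy': 195.09940954841665, 'T_tool_cam': array([[ 9.99999298e-01,  7.53333379e-04,  9.14443339e-04,
         1.87477167e-03],
       [-9.73032219e-04,  9.62548941e-01,  2.71106234e-01,
        -6.86738102e-02],
       [-6.75963091e-04, -2.71106934e-01,  9.62548998e-01,
        -1.42062711e-01],
       [ 0.00000000e+00,  0.00000000e+00,  0.00000000e+00,
         1.00000000e+00]])}
key_count_top []
measure_grip []
measure []
bowl_rim []
key_weigh_top []
```

View pics/top0.png

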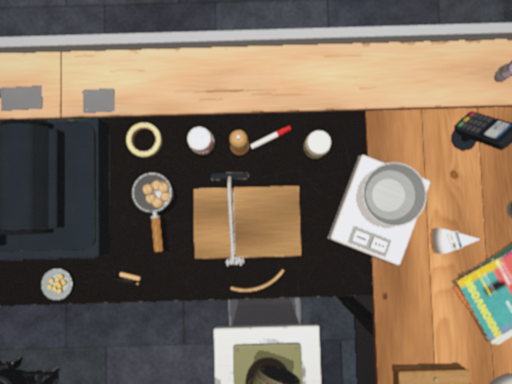

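View pics/scene0.png

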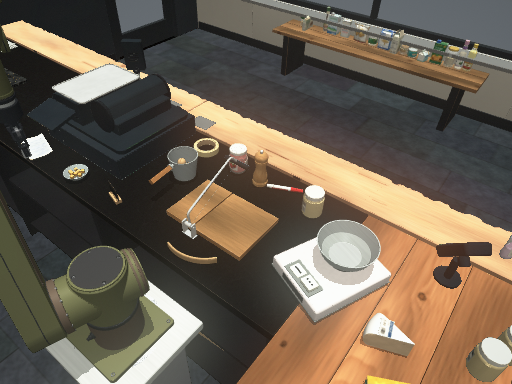

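View pics/wrist0.png

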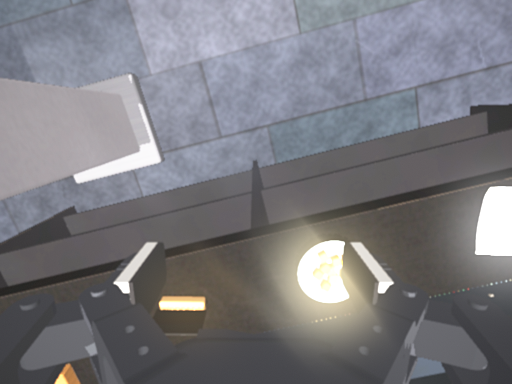

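```bash
cat > h.py <<'E'
import numpy as np,cv2
from scipy.spatial.transform import Rotation as R
from station import *
def Rq(q): q=np.asarray(q); return R.from_quat([q[1],q[2],q[3],q[0]]).as_matrix()
def cam(c,obs=None):
    k=calibration(c)
    if 'eye' in k: return k,Rq(k['orientation']),np.array(k['eye'])
    T=np.eye(4);T[:3,:3]=Rq(obs['ee_rot']);T[:3,3]=obs['eef_pos'];T=T@k['T_tool_cam'];return k,T[:3,:3],T[:3,3]
def cloud(c,d,obs=None):
    k,Rm,e=cam(c,obs); v,u=np.mgrid[:384,:512]
    P=np.stack([(u-k['cx'])/k['fx']*d,(v-k['cy'])/k['fy']*d,d],-1)
    W=P@Rm.T+e; W[d<=0]=np.nan; return W
def proj(c,p,obs=None):
    k,Rm,e=cam(c,obs); x=(np.asarray(p)-e)@Rm; return x[...,0]/x[...,2]*k['fx']+k['cx'],x[...,1]/x[...,2]*k['fy']+k['cy']
def circ(P):
    A=np.c_[2*P,np.ones(len(P))]; s=np.linalg.lstsq(A,(P**2).sum(1),rcond=None)[0]; return s[:2],np.sqrt(s[2]+s[:2]@s[:2])
E
python3 - <<'E'
from h import *
for c in ['top','scene']:
    z=np.load(c+'0.npz'); W=cloud(c,z['d'])
    hh=W[...,2]
    print(c,'counter z',np.nanmedian(hh[210:240,60:100]) if c=='top' else '')
    x,y=W[...,0],W[...,1]
    bb={'bowl':(0.35,0.7,-0.6,-0.2),'meas':(0.15,0.65,0.1,0.45)}
    # bowl rim
    m=(hh>0.119)&(hh<0.131)&(x>.35)&(x<.75)&(y<-.25)&(y>-.6)
    P=W[m][:,:2]; ce=np.median(P,0)
    for i in range(5):
        ce,r=circ(P); e=np.abs(np.linalg.norm(P-ce,axis=1)-r); P=P[e<np.maximum(.006,np.percentile(e,80))]
    print('bowl',ce,r,len(P))
    m=(hh>0.086)&(hh<0.098)&(x>.25)&(x<.7)&(y>.15)&(y<.45)
    P=W[m][:,:2]
    for i in range(5):
        ce,r=circ(P); e=np.abs(np.linalg.norm(P-ce,axis=1)-r); P=P[e<np.maximum(.006,np.percentile(e,80))]
    print('mouth',ce,r,len(P))
    for l in ['key_count_top','key_weigh_top','measure_grip']:
        r=regions_of(c,l) if False else None
# handle: top cloud
z=np.load('top0.npz');W=cloud('top',z['d']);
for (u,v) in [(381,246),(362,238),(372,242),(155,225),(156,235),(157,247),(240,176),(230,200),(233,225),(235,255)]: print(u,v,np.round(W[v,u],3))
big=cv2.resize(z['p'][215:275,320:430],None,fx=7,fy=7,interpolation=cv2.INTER_CUBIC);cv2.imwrite('pics/k.png',big[:,:,::-1])
big=cv2.resize(z['p'][160:265,110:190],None,fx=7,fy=5.7,interpolation=cv2.INTER_CUBIC);cv2.imwrite('pics/m.png',big[:,:,::-1])
E
```

```text
top counter z 0.11731199709551499
bowl [ 0.60743115 -0.44545964] 0.17444367027151653 153
mouth [0.53084905 0.28976172] 0.08889832168928945 114
scene counter z 
bowl [ 0.53617712 -0.36685377] 0.08640952145933684 309
mouth [0.55301971 0.22221673] 0.14154961454780166 71
381 246 [ 0.39  -0.343  0.062]
362 238 [ 0.415 -0.288  0.062]
372 242 [ 0.403 -0.315  0.07 ]
155 225 [0.47  0.307 0.095]
156 235 [0.441 0.305 0.093]
157 247 [0.407 0.302 0.093]
240 176 [0.597 0.059 0.159]
230 200 [0.532 0.086 0.18 ]
233 225 [0.462 0.09  0.022]
235 255 [0.372 0.086 0.024]
```

View pics/k.png

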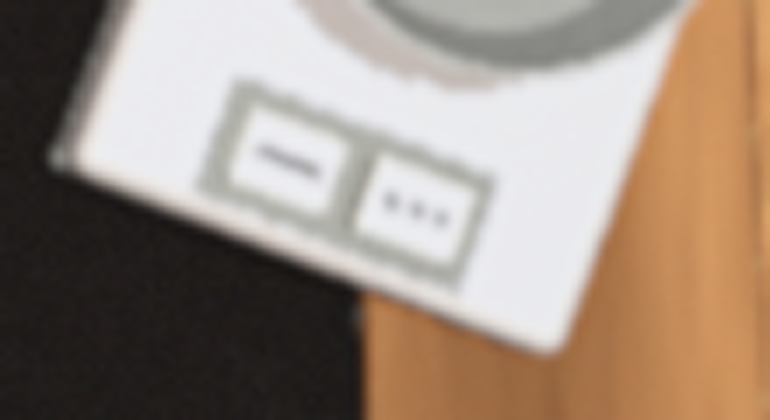

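View pics/m.png

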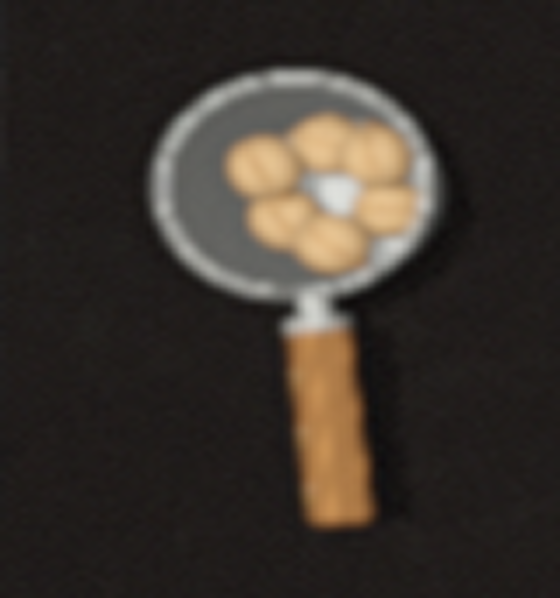

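```bash
cat >> h.py <<'E'
def ray(c,u,v,z,obs=None):
    k,Rm,e=cam(c,obs); d=Rm@np.array([(u-k['cx'])/k['fx'],(v-k['cy'])/k['fy'],1]); return e+d*(z-e[2])/d[2]
E
python3 - <<'E'
from h import *
T='top'
print('count',ray(T,379.3,245.3,.068)); print('weigh',ray(T,361.1,238.3,.059))
print('mouth',ray(T,152.3,192.3,.092)); 
print('h',ray(T,158.6,252,.093),ray(T,155.4,217.5,.093))
z=np.load('top0.npz');p=z['p']
z2=np.load('scene0.npz')
# scene crops
b=cv2.resize(z2['p'][215:320,265:400],None,fx=5.9,fy=5.6,interpolation=cv2.INTER_CUBIC);cv2.imwrite('pics/k2.png',b[:,:,::-1])
b=cv2.resize(z2['p'][135:195,140:210],None,fx=9,fy=9,interpolation=cv2.INTER_CUBIC);cv2.imwrite('pics/m2.png',b[:,:,::-1])
b=cv2.resize(p[155:275,325:435],None,fx=5,fy=5,interpolation=cv2.INTER_CUBIC);cv2.imwrite('pics/k3.png',b[:,:,::-1])
E
```

```text
count [ 0.3925721  -0.33617446  0.068     ]
weigh [ 0.41364462 -0.2864474   0.059     ]
mouth [0.56335183 0.31426503 0.092     ]
h [0.39315532 0.2981262  0.093     ] [0.49107239 0.30601142 0.093     ]
```

View pics/k2.png

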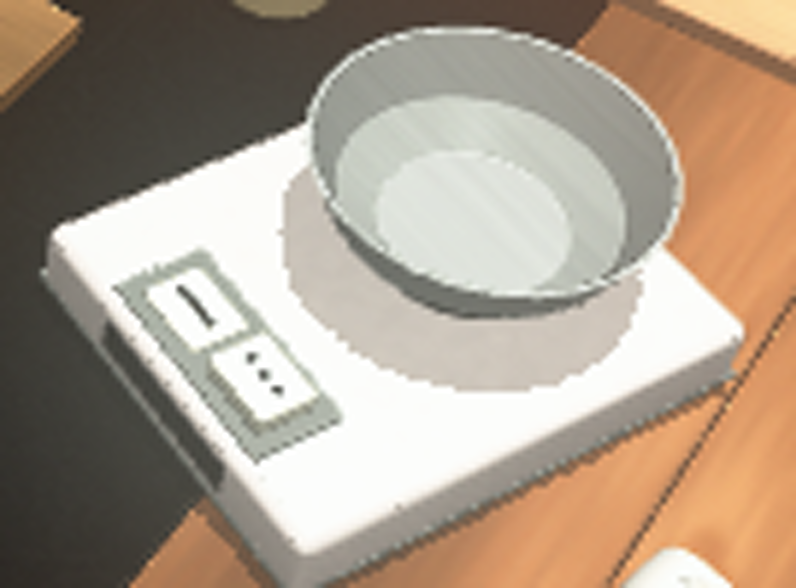

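View pics/m2.png

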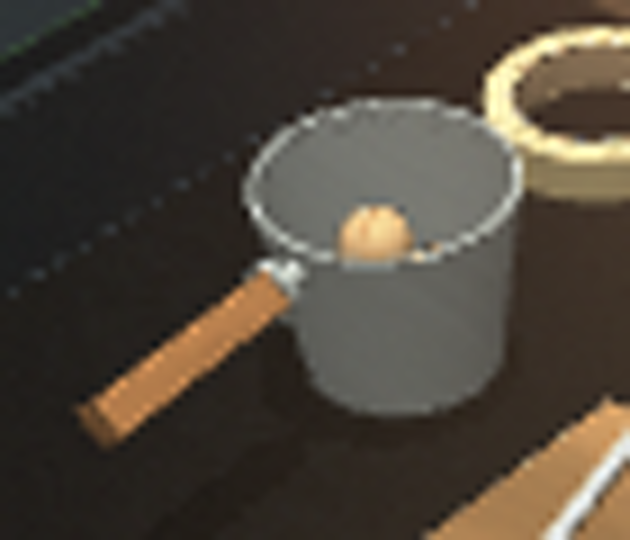

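View pics/k3.png

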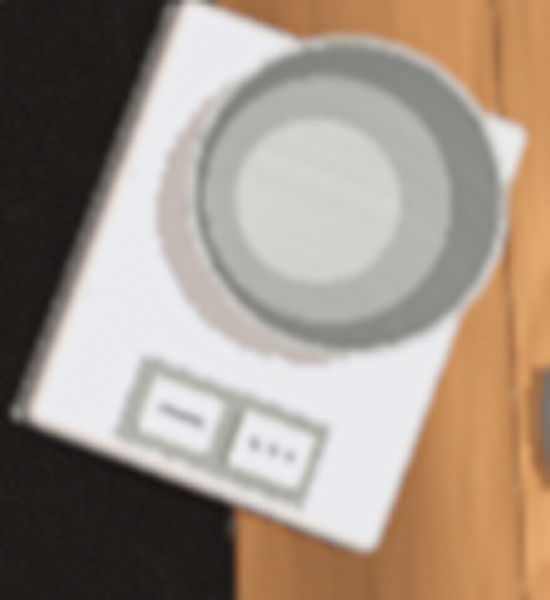

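Run:
```python
from h import *
for c,b,k,w,m,h1,h2 in [('top',(395,193.8),(379.3,245.3),(361.1,238.3),(152.3,192.3),(158.6,252),(155.4,217.5)),('scene',(349.1,244.1),(309.4,283.2),(298.2,270.),(182.5,155.1),(151,181.5),(171.,166.5))]:
    b,k,w,m,h1,h2=[ray(c,*p,z)[:2] for p,z in zip((b,k,w,m,h1,h2),(.125,.068,.059,.092,.08,.08))]
    kd=(k+w)/2-b
    print(c,'bowl',b,'count',k,'weigh',w,'dist',np.linalg.norm(kd),np.linalg.norm(k-w),'ang of -kd',np.degrees(np.arctan2(-kd[1],-kd[0])),'from w-k',np.degrees(np.arctan2(*(w-k)[::-1]))-90)
    print('  mouth',m,'h',h1,h2,np.degrees(np.arctan2(*(h2-h1)[::-1])),'mid',(h1+h2)/2,'dir mid->mouth',np.degrees(np.arctan2(*(m-(h1+h2)/2)[::-1])),np.linalg.norm(m-(h1+h2)/2))
    # expected
```

```text
top bowl [ 0.5384916  -0.36972797] count [ 0.3925721  -0.33617446] weigh [ 0.41364462 -0.2864474 ] dist 0.14744887791700448 0.05400769705897236 ang of -kd -23.339903296519022 from w-k -22.96546538597842
  mouth [0.56335183 0.31426503] h [0.39205357 0.30134555] [0.49106634 0.309319  ] 4.604066310564505 mid [0.44155995 0.30533227] dir mid->mouth 4.194816520285939 0.12211902206343471
scene bowl [ 0.53235406 -0.37245487] count [ 0.3887008  -0.33790371] weigh [ 0.41319782 -0.28709671] dist 0.14443604206955746 0.056404384320656815 ang of -kd -24.525289345890364 from w-k -25.741434069746603
  mouth [0.56171601 0.31472187] h [0.39735491 0.30379622] [0.49808003 0.31063832] 3.8860433413023565 mid [0.44771747 0.30721727] dir mid->mouth 3.7663866512417425 0.11424529126797364
```

```bash
cat >> h.py <<'E'
import sys,json
def yawR(deg): # tool down, x axis at yaw
    a=np.radians(deg); x=np.array([np.cos(a),np.sin(a),0]); z=np.array([0,0,-1.]); return np.c_[x,np.cross(z,x),z]
def plan(p,Rt,o=None):
    o=o or get_obs(); R0=Rq(o['ee_rot']); d=R0.T@(np.asarray(p)-o['eef_pos']); w=np.degrees(R.from_matrix(R0.T@Rt).as_rotvec())
    print('row',np.round(d,3).tolist(),np.round(w,1).tolist(),'rows',round(max(np.linalg.norm(d)/.05,np.linalg.norm(w)/8.59),1),'| now',np.round(o['eef_pos'],3),'t',round(o['clock'],2),'F',np.round(o['force'],1))
def log():
    o=get_obs(); open('log.jsonl','a').write(json.dumps([list(o['q']),list(o['eef_pos']),list(o['ee_rot'])])+'\n')
E
python3 - <<'E'
from h import *
log(); plan([.40,.35,.32],yawR(66.5))
E
```

```text
row [-0.138, 0.302, -0.089] [-0.0, -0.0, 9.3] rows 6.9 | now [0.141 0.557 0.231] t 0.9 F [-0.6  0.3  0.9]
```

Call:
send_rows([
  [-0.02, 0.04, -0.02, 0, 0, 1.5, 1],
  [-0.04, 0.08, -0.04, 0, 0, 3, 1],
  [-0.06, 0.12, -0.06, 0, 0, 5, 1],
  [-0.08, 0.16, -0.08, 0, 0, 7, 1],
  [-0.1, 0.2, -0.09, 0, 0, 9.3, 1],
])

```text
clock: 1.4
eef_pos: [0.312, 0.4109, 0.3235]
ee_rot: [-0.0, 0.837, 0.548, 0.002]
force: [0.7, -0.3, 0.7]
opening: 0.0124
```

Run:
```python
from h import *
log(); plan([.46,.15,.32],yawR(66.5))
```

```text
row [-0.18, 0.24, 0.003] [0.1, -0.2, -0.1] rows 6.0 | now [0.312 0.411 0.323] t 1.4 F [ 0.7 -0.3  0.7]
```

Call:
send_rows([
  [-0.033, 0.038, 0, 0, 0, 0, 1],
  [-0.066, 0.076, 0, 0, 0, 0, 1],
  [-0.099, 0.114, 0, 0, 0, 0, 1],
  [-0.132, 0.152, 0, 0, 0, 0, 1],
  [-0.165, 0.19, 0, 0, 0, 0, 1],
])

```text
clock: 1.9
eef_pos: [0.4186, 0.184, 0.3216]
ee_rot: [0.0, 0.836, 0.548, 0.0]
force: [0.1, 0.4, -0.4]
opening: -0.0001
```

Run:
```python
from h import *
log(); plan([.43,-.1,.32],yawR(66.5))
```

```text
row [-0.256, 0.124, 0.002] [0.0, -0.0, 0.0] rows 5.7 | now [0.419 0.184 0.322] t 1.9 F [ 0.1  0.4 -0.4]
```

Call:
send_rows([
  [-0.044, 0.021, 0, 0, 0, 0, 1],
  [-0.088, 0.042, 0, 0, 0, 0, 1],
  [-0.132, 0.063, 0, 0, 0, 0, 1],
  [-0.176, 0.084, 0, 0, 0, 0, 1],
  [-0.22, 0.105, 0, 0, 0, 0, 1],
])

```text
clock: 2.4
eef_pos: [0.4264, -0.0597, 0.3216]
ee_rot: [0.0, 0.836, 0.548, 0.0]
force: [0.2, -0.0, -0.4]
opening: -0.0003
```

Run:
```python
from h import *
log(); plan([.391,-.337,.25],yawR(66.5))
```

```text
row [-0.268, 0.078, 0.072] [0.1, -0.0, 0.0] rows 5.8 | now [ 0.426 -0.06   0.322] t 2.4 F [ 0.2 -0.  -0.4]
```

Call:
send_rows([
  [-0.046, 0.014, 0.01, 0, 0, 0, 1],
  [-0.092, 0.028, 0.02, 0, 0, 0, 1],
  [-0.138, 0.042, 0.03, 0, 0, 0, 1],
  [-0.184, 0.056, 0.04, 0, 0, 0, 1],
  [-0.23, 0.07, 0.05, 0, 0, 0, 1],
])

```text
clock: 2.9
eef_pos: [0.3987, -0.2986, 0.2712]
ee_rot: [0.0, 0.836, 0.548, 0.0]
force: [2.0, 0.9, 0.5]
opening: -0.0002
```

Call:
send_rows([
  [-0.038, 0.008, 0.02, 0, 0, 0, 1],
  [-0.038, 0.008, 0.04, 0, 0, 0, 1],
  [-0.038, 0.008, 0.04, 0, 0, 0, 1],
])

```text
clock: 3.2
eef_pos: [0.3894, -0.3344, 0.2285]
ee_rot: [-0.003, 0.837, 0.547, -0.001]
force: [0.5, 0.3, -0.9]
opening: 0.0005
```

Run:
```python
from h import *
log(); o=get_obs(); plan([.391,-.337,.075],yawR(66.5))
p,d=snapshot('wrist'); np.savez('w1.npz',p=p,d=d); 
for l in ["key_count_top","key_weigh_top"]: print(l,[(round(r['p'],2),(np.array(r['bbox'])*[512,384,512,384]).round(1).tolist()) for r in search_frame('wrist',l)][:3])
u,v=proj('wrist',np.array([[.391,-.337,.068],[.4135,-.287,.059]]),o);print(u,v)
for a,b in zip(u,v): cv2.circle(p,(int(a),int(b)),3,(255,0,0),1)
cv2.imwrite('pics/w1.png',p[:,:,::-1])
```

```text
row [-0.002, 0.003, 0.153] [-0.3, -0.1, -0.1] rows 3.1 | now [ 0.389 -0.334  0.228] t 3.2 F [ 0.5  0.3 -0.9]
key_count_top [(0.61, [234.7, 162.1, 272.9, 201.0])]
key_weigh_top [(0.87, [285.8, 162.4, 324.1, 199.0])]
[249.20883535 299.99812581] [183.4266878  182.04644393]
```

View pics/w1.png

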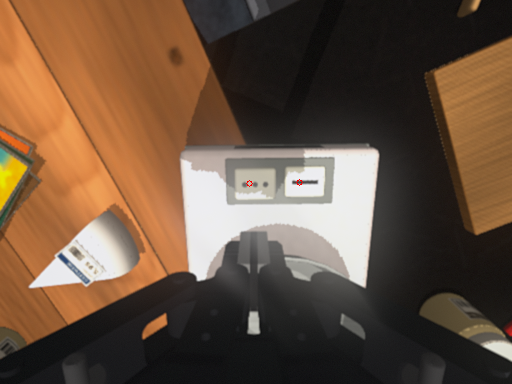

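Call:
send_rows([
  [0.003, 0.003, 0.045, 0, 0, 0, 1],
  [0.003, 0.003, 0.09, 0, 0, 0, 1],
  [0.003, 0.003, 0.13, 0, 0, 0, 1],
  [0.003, 0.003, 0.148, 0, 0, 0, 1],
  [0.003, 0.003, 0.152, 0, 0, 0, 1],
])

```text
clock: 3.85
eef_pos: [0.3952, -0.3314, 0.0783]
ee_rot: [-0.001, 0.836, 0.549, -0.0]
force: [-0.0, 0.8, -0.1]
opening: -0.0002
```

Call:
send_rows([
  [0, 0, 0.005, 0, 0, 0, 1],
  [0, 0, 0.01, 0, 0, 0, 1],
  [0, 0, 0.013, 0, 0, 0, 1],
  [0, 0, 0.015, 0, 0, 0, 1],
])

```text
clock: 4.25
eef_pos: [0.3964, -0.3338, 0.0654]
ee_rot: [0.001, 0.836, 0.548, 0.0]
force: [0.8, 1.3, 4.1]
opening: 0.0001
```

Call:
send_rows([
  [0, -0.002, 0.003, 0, 0, 0, 1],
  [0, -0.002, 0.005, 0, 0, 0, 1],
  [0, -0.002, 0.007, 0, 0, 0, 1],
  [0, -0.002, 0.008, 0, 0, 0, 1],
])

```text
clock: 4.65
eef_pos: [0.3946, -0.3334, 0.0588]
ee_rot: [0.002, 0.836, 0.548, 0.0]
force: [-1.5, 3.0, 30.9]
opening: -0.0001
```

Call:
send_rows([
  [0, 0, -0.04, 0, 0, 0, 1],
  [0, -0.01, -0.08, 0, 0, 0, 1],
  [0, -0.01, -0.12, 0, 0, 0, 1],
  [0, -0.01, -0.16, 0, 0, 0, 1],
  [0, -0.01, -0.16, 0, 0, 0, 1],
])

```text
clock: 5.15
eef_pos: [0.3861, -0.3306, 0.2214]
ee_rot: [0.005, 0.836, 0.548, 0.001]
force: [-0.6, -0.1, -0.5]
opening: 0.0
```

Run:
```python
from h import *
log(); o=get_obs(); print(o['eef_pos'],o['force'])
p,d=snapshot('wrist'); W=cloud('wrist',d,o)
big=cv2.resize(p[150:270,170:390],None,fx=3.6,fy=3.6,interpolation=cv2.INTER_CUBIC);cv2.imwrite('pics/w2.png',big[:,:,::-1])
r=regions_of('wrist','key_count_top'); 
for l in ["key_count_top","key_weigh_top"]:
    for r in regions_of('wrist',l)[:2]:
        m=r['mask']; print(l,r['p'],np.median(W[m],0), m.sum())
```

```text
[ 0.38611665 -0.33057008  0.22137078] [-0.5866823  -0.06811955 -0.48886582]
key_weigh_top 0.77 [nan nan nan] 1382
```

View pics/w2.png

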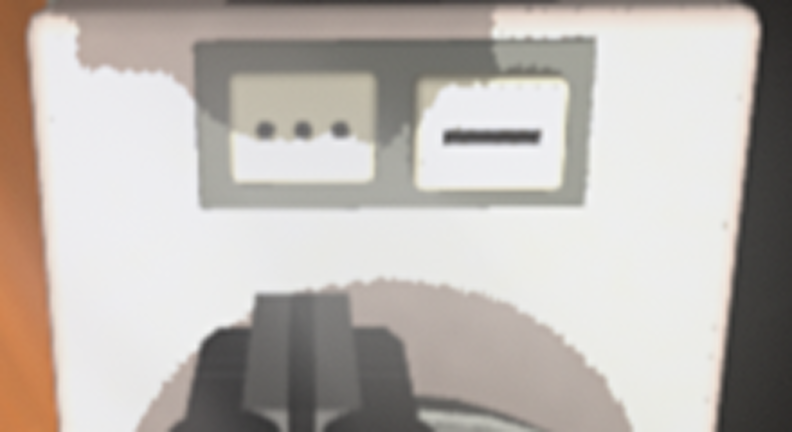

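Run:
```python
from h import *
L=[json.loads(l) for l in open('log.jsonl')]
for q,p,r in L: print(np.round(q,3),np.round(p,3),np.round(np.degrees(np.arctan2(p[1],p[0])),1), 'yaw',np.round(np.degrees(np.arctan2(*Rq(r)[:2,0][::-1])),2), 'q1-q6',np.round(np.degrees(q[0]-q[5]),2),'sum',round(q[1]+q[2]+q[4],3))
# planar fit
from scipy.optimize import least_squares
def f(x,L):
    e=[]
    for q,p,r in L:
        s,a0,L1,a2,L2,zc=x
        # s lateral, 
        rho=a0+L1*np.sin(q[1])+L2*np.sin(q[1]+q[2])+a2*np.cos(q[1]+q[2])
        z=zc+L1*np.cos(q[1])+L2*np.cos(q[1]+q[2])-a2*np.sin(q[1]+q[2])
        # small tilt deviations ignored
        c,sn=np.cos(q[0]),np.sin(q[0])
        e+= [c*rho-sn*s-p[0],sn*rho+c*s-p[1],z-p[2]]
    return np.array(e)
r=least_squares(f,[.04,0,.4,0,.4,0],args=(L,)); print(r.x,np.abs(r.fun).max())
```

```text
[ 1.25   0.307  1.506  0.     1.328 -0.074] [0.141 0.557 0.231] 75.8 yaw 75.8 q1-q6 75.8 sum 3.142
[ 0.839  0.162  1.473 -0.     1.503 -0.32 ] [0.312 0.411 0.323] 52.8 yaw 66.44 q1-q6 66.44 sum 3.138
[ 0.322  0.076  1.579  0.     1.485 -0.839] [0.419 0.184 0.322] 23.7 yaw 66.52 q1-q6 66.52 sum 3.141
[-0.237  0.035  1.624  0.     1.482 -1.398] [ 0.426 -0.06   0.322] -8.0 yaw 66.51 q1-q6 66.51 sum 3.141
[-0.792  0.226  1.631  0.     1.291 -1.95 ] [ 0.389 -0.334  0.228] -40.7 yaw 66.35 q1-q6 66.35 sum 3.148
[-7.910e-01  2.180e-01  1.663e+00 -1.000e-03  1.252e+00 -1.951e+00] [ 0.386 -0.331  0.221] -40.6 yaw 66.49 q1-q6 66.48 sum 3.132
[ 0.04218764  0.00087909  0.64444041  0.10815046  0.41641723 -0.17803417] 0.0022111839240669395
```

```bash
cat >> h.py <<'E'
def gripR(hdeg,roll):  # roll: tilt of tool z from straight down toward left(+), about handle dir; tool y = h
    a=np.radians(hdeg); h=np.array([np.cos(a),np.sin(a),0]); l=np.array([-np.sin(a),np.cos(a),0]); k=np.array([0,0,1.])
    t=np.radians(roll); z=np.sin(t)*l-np.cos(t)*k; return np.c_[np.cross(h,z),h,z]
def wrist(Rt,q1,q23):
    B=R.from_euler('z',q1)*R.from_euler('y',q23); M=B.inv()*R.from_matrix(Rt)*R.from_euler('z',np.pi)
    a,b,c=M.as_euler('ZYZ'); return np.round(np.degrees([a,b,c]),0)
E
python3 - <<'E'
from h import *
print(Rq(get_obs()['ee_rot']).round(2)); print('chk',wrist(Rq(get_obs()['ee_rot']),-.791,1.881))
print('grasp A',wrist(gripR(4.2,45),np.radians(20),1.9)); print('grasp B',wrist(gripR(4.2,-45),np.radians(38),1.9))
print('grasp A, y=-h',wrist(gripR(4.2,45)@np.diag([-1,-1,1]),np.radians(20),1.9))
for r in (45,0,-30,-65): print('pour',r,wrist(gripR(-35,r),np.radians(-38),1.9), wrist(gripR(-35,r)@np.diag([-1,-1,1]),np.radians(-38),1.9))
o=get_obs()
plan([.42,-.1,.36],gripR(-20,20),o)
E
```

```text
[[ 0.4   0.92 -0.  ]
 [ 0.92 -0.4   0.  ]
 [ 0.   -0.   -1.  ]]
chk [  -0.   72. -112.]
grasp A [ 48.  66. -93.]
grasp B [-36.  98. -53.]
grasp A, y=-h [48. 66. 87.]
pour 45 [  46.   79. -106.] [46. 79. 74.]
pour 0 [  0.  71. -93.] [ 0. 71. 87.]
pour -30 [-32.  72. -83.] [-32.  72.  97.]
pour -65 [-67.  80. -74.] [-67.  80. 106.]
row [0.223, -0.057, -0.145] [0.4, 19.9, -3.5] rows 5.4 | now [ 0.383 -0.327  0.215] t 5.35 F [ 0.2 -0.3 -0.1]
```

Call:
send_rows([
  [0.0, 0, -0.045, 0, 0, 0, 1],
  [0.04, -0.01, -0.075, 0, 4, 0, 1],
  [0.085, -0.02, -0.1, 0, 8, 0, 1],
  [0.13, -0.03, -0.12, 0, 12, 0, 1],
  [0.175, -0.04, -0.135, 0, 16, 0, 1],
])

```text
clock: 5.85
eef_pos: [0.4169, -0.1522, 0.3501]
ee_rot: [-0.078, 0.828, 0.542, 0.117]
force: [0.8, 0.1, -1.0]
opening: -0.0001
```

Run:
```python
from h import *
log(); print(get_obs()['q'].round(2)); plan([.45,.05,.36],gripR(0,35))
```

```text
[-0.68  0.06  1.56  0.27  1.6  -1.84]
row [0.193, -0.05, 0.046] [10.1, 18.5, -21.4] rows 4.1 | now [ 0.417 -0.152  0.35 ] t 5.85 F [ 0.8  0.1 -1. ]
```

Call:
send_rows([
  [0.04, -0.01, 0.01, 2, 3.7, -4.3, 0.5],
  [0.08, -0.02, 0.02, 4, 7.4, -8.6, 0],
  [0.12, -0.03, 0.03, 6, 11.1, -12.9, -1],
  [0.16, -0.04, 0.04, 8, 14.8, -17.1, -1],
  [0.193, -0.05, 0.046, 10.1, 18.5, -21.4, -1],
])

```text
clock: 6.35
eef_pos: [0.4493, 0.0501, 0.3578]
ee_rot: [-0.214, 0.673, 0.675, 0.211]
force: [0.3, -0.3, -0.6]
opening: 0.0723
```

Run:
```python
from h import *
log(); print(get_obs()['q'].round(2)); Rt=gripR(4.2,45); z=Rt[:,2]; g=np.array([.443,.3057,.080])
plan(g-.13*z,Rt)
plan([.46,.12,.30],Rt)
```

```text
[-0.43  0.13  1.6   0.55  1.69 -2.02]
row [0.028, 0.002, 0.246] [2.4, 10.0, -3.1] rows 5.0 | now [0.449 0.05  0.358] t 6.35 F [ 0.3 -0.3 -0.6]
row [0.024, 0.011, 0.087] [2.4, 10.0, -3.1] rows 1.8 | now [0.449 0.05  0.358] t 6.35 F [ 0.3 -0.3 -0.6]
```

Run:
```python
from h import *
for c in ['top','scene']:
    z=np.load(c+'0.npz');W=cloud(c,z['d']).reshape(-1,3); W=W[~np.isnan(W[:,0])]
    print(c)
    for x0 in np.arange(.30,.70,.03):
        row=[]
        for y0 in np.arange(-.02,.60,.03):
            m=(abs(W[:,0]-x0)<.015)&(abs(W[:,1]-y0)<.015); row.append(f'{W[m,2].max()*1000:4.0f}' if m.any() else '  --')
        print(f'{x0:.2f}',' '.join(row))
print([f'{y:.2f}' for y in np.arange(-.02,.60,.03)])
```

```text
top
0.30   29   22    5    7    6    7    7    5    5    5    8    5    5   63   67   66    6    5    6    4   26
0.33    6    5    4    8    6    6    5    6    5    6    5    6    7   19   57   65    5    5    5    6   26
0.36   33   32   30   96  108   32   33   33   27    7    6    7    4    7    7    4    5    6    4    5    5
0.39   33   32   32   32  124   33   33   33   29    4   85   93    5    8    6    6  101  101  101  100  101
0.42   33   34   33  123  134   33   32   33   31    4   85   98    4    6    7    5  117  125  123  124  123
0.45   32   34   35  146  146   33   34   32   28    9   80   95    7    6    7    6  122  124  123  209  237
0.48   32   33   35  147  160   33   33   32   30    8    6   95    6    7    6    7  120  122  124  201  239
0.51 1192 1192 1192  169  176   33   32   33   30    7   93   95   94    6    6    5  121  122  124  200  238
0.54   32   32   34   32  187   33   34   33   31   92   96   56   94   94    4    6  122  123  123  200  239
0.57   32   33   32  187  193   31   32   32   27   94   90   56   59   99    6    4  123  124  124  200  
[... 1459 characters left out ...]
   30  189   32   30   31   26   93   95   --   56   96    1    5  122  122  120  197  239
0.60    3    4  163  162  169  162    7    4    5    4   95   93   96   94   --    0  120  122  121  207  238
0.63    5    5    6    4    3    7    4    5    4    5    6   94   92   --   --   --  120  122  123  201  241
0.66    5    5    3    8    4    3    3    3    6    4    6    5   20   --   --   --  119  123  121  204  237
0.69    4   18  137  149   40   73  107  105   98    4    5   29   29   28   27    4  118  121  122  200  243
['-0.02', '0.01', '0.04', '0.07', '0.10', '0.13', '0.16', '0.19', '0.22', '0.25', '0.28', '0.31', '0.34', '0.37', '0.40', '0.43', '0.46', '0.49', '0.52', '0.55', '0.58']
```

Call:
send_rows([
  [0.005, 0.0, 0.03, 0.5, 3, -1, -1],
  [0.012, 0.0, 0.07, 1, 6, -2, -1],
  [0.02, 0.0, 0.11, 2, 9, -3, -1],
  [0.024, 0.002, 0.15, 2.4, 10, -3.1, -1],
  [0.028, 0.002, 0.18, 2.4, 10, -3.1, -1],
])

```text
clock: 6.85
eef_pos: [0.4502, 0.1746, 0.2237]
ee_rot: [-0.28, 0.631, 0.675, 0.259]
force: [0.3, 0.8, 0.5]
opening: 0.0852
```

Run:
```python
from h import *
log(); o=get_obs(); print(o['q'].round(2)); Rt=gripR(4.2,45); z=Rt[:,2]; g=np.array([.443,.3057,.080])
plan(g-.10*z,Rt)
p,d=snapshot('wrist'); np.savez('w3.npz',p=p,d=d,pos=o['eef_pos'],rot=o['ee_rot'])
h=Rt[:,1]
for s in (-.05,0,.05):
    u,v=proj('wrist',g+s*h,o); print(u,v); cv2.circle(p,(int(u),int(v)),3,(255,0,0),1)
cv2.imwrite('pics/w3.png',p[:,:,::-1])
```

```text
[-0.27  0.3   1.86  0.74  1.37 -2.21]
row [-0.009, 0.002, 0.094] [-0.0, 0.1, -0.4] rows 1.9 | now [0.45  0.175 0.224] t 6.85 F [0.3 0.8 0.5]
244.5376868409751 131.1646423573555
245.13051114359303 175.3154672351975
245.67823772579345 216.1076215124074
```

View pics/w3.png

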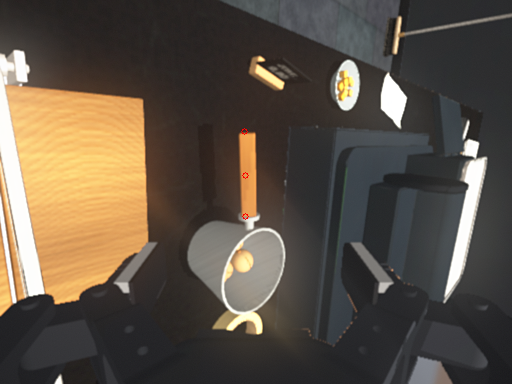

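Call:
send_rows([
  [-0.002, 0.001, 0.04, 0, 0, 0, -1],
  [-0.004, 0.002, 0.08, 0, 0, -0.2, -1],
  [-0.006, 0.002, 0.12, 0, 0, -0.4, -1],
  [-0.0065, 0.002, 0.15, 0, 0.1, -0.4, -1],
  [-0.0065, 0.002, 0.16, 0, 0.1, -0.4, -1],
])

```text
clock: 7.4
eef_pos: [0.444, 0.2826, 0.1067]
ee_rot: [-0.28, 0.628, 0.678, 0.26]
force: [-0.2, -0.6, 0.2]
opening: 0.085
```

Run:
```python
from h import *
log(); o=get_obs(); print(o['q'].round(2)); Rt=gripR(4.2,45); z=Rt[:,2]; g=np.array([.443,.3057,.080])
plan(g+.0187*z+.0024*Rt[:,0],Rt)
p,d=snapshot('wrist'); W=cloud('wrist',d,o)
cv2.imwrite('pics/w4.png',p[:,:,::-1])
m=[r for r in regions_of('wrist','measure_grip')]
print([ (r['p'],r['bbox']) for r in m])
# wood pixels
hsv=cv2.cvtColor(p,cv2.COLOR_RGB2HSV);
```

```text
[-0.04  0.48  2.01  0.95  1.03 -2.36]
row [-0.0, 0.001, 0.054] [-0.1, 0.1, 0.1] rows 1.1 | now [0.444 0.283 0.107] t 7.4 F [-0.2 -0.6  0.2]
[]
```

View pics/w4.png

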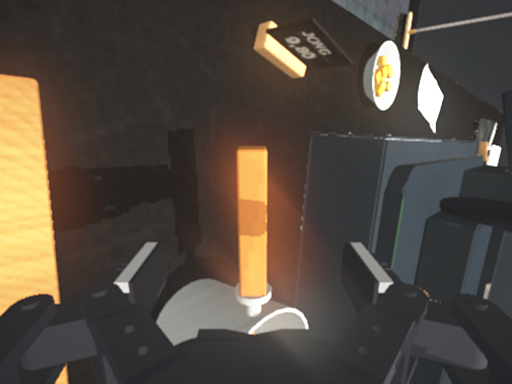

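Call:
send_rows([
  [0, 0.001, 0.025, 0, 0, 0, -1],
  [0, 0.001, 0.045, 0, 0, 0, -1],
  [0, 0.001, 0.054, 0, 0, 0, -1],
  [0, 0.001, 0.054, 0, 0, 0, -1],
])

```text
clock: 7.9
eef_pos: [0.4457, 0.3193, 0.0713]
ee_rot: [-0.277, 0.628, 0.678, 0.262]
force: [-0.0, -0.4, 0.9]
opening: 0.0853
```

Run:
```python
from h import *
log(); o=get_obs(); print(o['q'].round(2)); Rt=gripR(4.2,45); z=Rt[:,2]; g=np.array([.443,.3057,.080])
plan(g+.0187*z+.0024*Rt[:,0],Rt)
p,d=snapshot('wrist'); cv2.imwrite('pics/w5.png',p[:,:,::-1])
p,d=snapshot('scene'); cv2.imwrite('pics/s5.png',p[:,:,::-1])
```

```text
[ 0.03  0.54  2.03  1.06  0.94 -2.43]
row [-0.001, -0.004, 0.003] [0.3, 0.1, 0.4] rows 0.1 | now [0.446 0.319 0.071] t 7.9 F [-0.  -0.4  0.9]
```

View pics/w5.png

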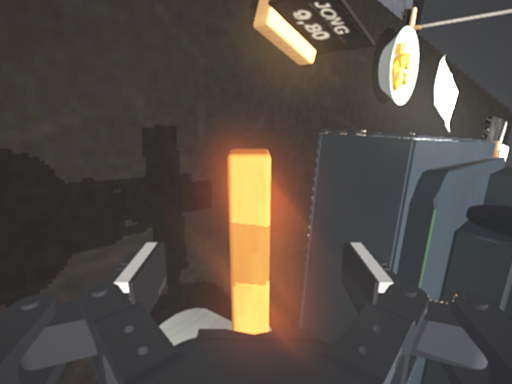

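View pics/s5.png

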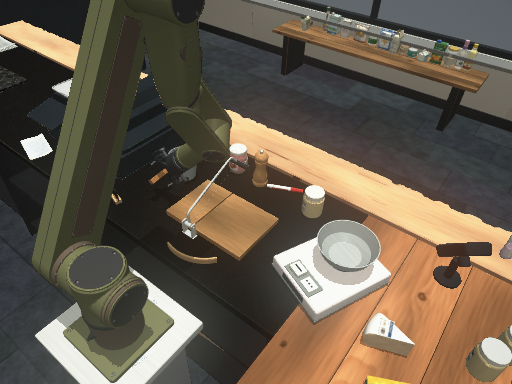

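Call:
send_rows([
  [-0.001, -0.002, 0.001, 0, 0, 0, 0],
  [-0.001, -0.002, 0.001, 0, 0, 0, 1],
  [-0.001, -0.002, 0.001, 0, 0, 0, 1],
  [-0.001, -0.002, 0.001, 0, 0, 0, 1],
  [-0.001, -0.002, 0.001, 0, 0, 0, 1],
])

```text
clock: 8.5
eef_pos: [0.4437, 0.3192, 0.0699]
ee_rot: [-0.277, 0.628, 0.679, 0.262]
force: [0.7, -1.4, -0.7]
opening: 0.0169
```

Call:
send_rows([
  [0, 0, 0, 0, 0, 0, 1],
  [0, 0, 0, 0, 0, 0, 1],
  [0, 0, 0, 0, 0, 0, 1],
])

```text
clock: 8.8
eef_pos: [0.4436, 0.3193, 0.0698]
ee_rot: [-0.277, 0.628, 0.679, 0.262]
force: [-0.3, -1.2, 1.4]
opening: 0.0167
```

Run:
```python
from h import *
log(); o=get_obs(); print(o['q'].round(2),o['opening'],o['force']); Rt=gripR(4.2,45)
plan(o['eef_pos']+[0,0,.05],Rq(o['ee_rot']))
p,d=snapshot('wrist'); cv2.imwrite('pics/w6.png',p[:,:,::-1])
```

```text
[ 0.03  0.55  2.04  1.06  0.94 -2.44] 0.01671287735557902 [-0.26071543 -1.18328238  1.37441803]
row [0.035, 0.0, -0.035] [0.0, 0.0, 0.0] rows 1.0 | now [0.444 0.319 0.07 ] t 8.8 F [-0.3 -1.2  1.4]
```

View pics/w6.png

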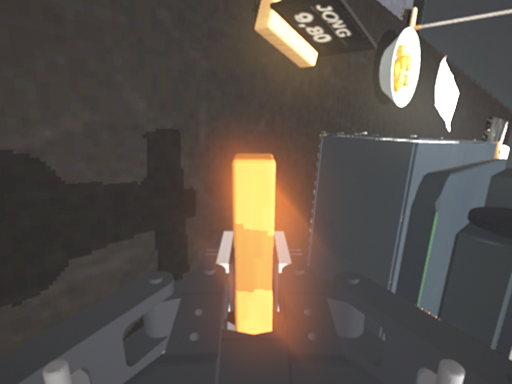

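Call:
send_rows([
  [0.003, 0, -0.003, 0, 0, 0, 1],
  [0.008, 0, -0.008, 0, 0, 0, 1],
  [0.014, 0, -0.014, 0, 0, 0, 1],
  [0.022, 0, -0.022, 0, 0, 0, 1],
  [0.03, 0, -0.03, 0, 0, 0, 1],
])

```text
clock: 9.35
eef_pos: [0.4429, 0.3194, 0.113]
ee_rot: [-0.277, 0.628, 0.679, 0.262]
force: [0.5, -0.1, -2.5]
opening: 0.0172
```

Run:
```python
from h import *
log(); o=get_obs(); print(o['q'].round(2),o['opening'],o['force'],o['wrist_torque'])
p,d=snapshot('scene'); p=cv2.resize(p[100:220,100:260],None,fx=5,fy=5,interpolation=cv2.INTER_CUBIC); cv2.imwrite('pics/s7.png',p[:,:,::-1])
```

```text
[ 0.03  0.46  2.01  0.99  1.   -2.32] 0.01715695166986802 [ 0.51450687 -0.14297066 -2.48721109] [-0.65321848  0.20621388  0.0402615 ]
```

View pics/s7.png

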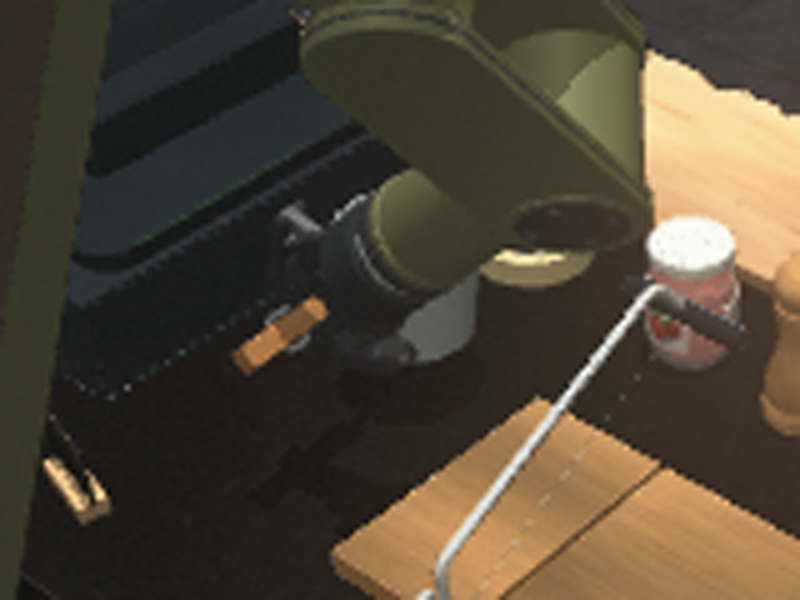

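```bash
cat >> h.py <<'E'
def pg(g,h,roll):
    Rt=gripR(h,roll); plan(np.array(g)+.0187*Rt[:,2],Rt)
E
python3 - <<'E'
from h import *
pg([.445,.28,.30],2,45); pg([.45,.15,.37],-5,45)
E
```

```text
row [0.103, 0.001, -0.141] [-1.2, 0.1, 2.0] rows 3.5 | now [0.444 0.32  0.115] t 9.4 F [ 0.1 -0.6 -2.1]
row [0.06, -0.002, -0.282] [-6.1, 0.0, 7.0] rows 5.8 | now [0.444 0.32  0.115] t 9.4 F [ 0.1 -0.6 -2.1]
```

Call:
send_rows([
  [0.012, 0, -0.014, 0, 0, 0, 1],
  [0.032, 0, -0.042, -0.3, 0, 0.5, 1],
  [0.054, 0, -0.072, -0.6, 0, 1, 1],
  [0.076, 0.001, -0.102, -0.9, 0, 1.5, 1],
  [0.1, 0.001, -0.135, -1.2, 0, 2, 1],
])

```text
clock: 9.9
eef_pos: [0.4434, 0.2947, 0.2795]
ee_rot: [-0.275, 0.643, 0.665, 0.263]
force: [0.3, 1.3, -2.5]
opening: 0.0169
```

Run:
```python
from h import *
log(); print(get_obs()['opening'],get_obs()['q'].round(2));pg([.46,.12,.38],-5,45)
```

```text
0.01687512464132947 [-0.02  0.2   1.83  0.82  1.29 -1.94]
row [-0.053, 0.012, -0.176] [-5.1, 0.2, 4.8] rows 3.7 | now [0.443 0.295 0.279] t 9.9 F [ 0.3  1.3 -2.5]
```

Call:
send_rows([
  [-0.004, 0.001, -0.036, -1, 0, 1, 1],
  [-0.016, 0.004, -0.072, -2, 0, 2, 1],
  [-0.028, 0.007, -0.108, -3, 0, 3, 1],
  [-0.04, 0.01, -0.14, -4, 0, 4, 1],
  [-0.053, 0.012, -0.176, -5.1, 0.2, 4.8, 1],
])

```text
clock: 10.4
eef_pos: [0.4613, 0.133, 0.3664]
ee_rot: [-0.258, 0.681, 0.624, 0.283]
force: [1.1, 0.3, -2.5]
opening: 0.0167
```

Run:
```python
from h import *
log(); print(get_obs()['opening'],get_obs()['q'].round(2));pg([.46,-.10,.38],-18,45)
```

```text
0.01669733705549403 [-0.38  0.12  1.69  0.75  1.6  -1.95]
row [-0.155, 0.022, -0.155] [-9.1, -0.0, 9.2] rows 4.4 | now [0.461 0.133 0.366] t 10.4 F [ 1.1  0.3 -2.5]
```

Call:
send_rows([
  [-0.028, 0.003, -0.028, -1.8, 0, 1.8, 1],
  [-0.06, 0.008, -0.06, -3.6, 0, 3.6, 1],
  [-0.092, 0.013, -0.092, -5.4, 0, 5.5, 1],
  [-0.124, 0.018, -0.124, -7.3, 0, 7.4, 1],
  [-0.155, 0.022, -0.155, -9.1, 0, 9.2, 1],
])

```text
clock: 10.9
eef_pos: [0.4643, -0.0879, 0.3656]
ee_rot: [-0.225, 0.748, 0.543, 0.31]
force: [-0.2, -0.7, -1.6]
opening: 0.017
```

Run:
```python
from h import *
log(); print(get_obs()['opening'],get_obs()['q'].round(2));pg([.435,-.26,.34],-35,45)
p,d=snapshot('scene'); cv2.imwrite('pics/s8.png',p[:,:,::-1])
```

```text
0.01698762250220541 [-0.81  0.2   1.6   0.69  1.74 -2.08]
row [-0.141, 0.029, -0.086] [-12.0, -0.0, 12.0] rows 3.3 | now [ 0.464 -0.088  0.366] t 10.9 F [-0.2 -0.7 -1.6]
```

View pics/s8.png

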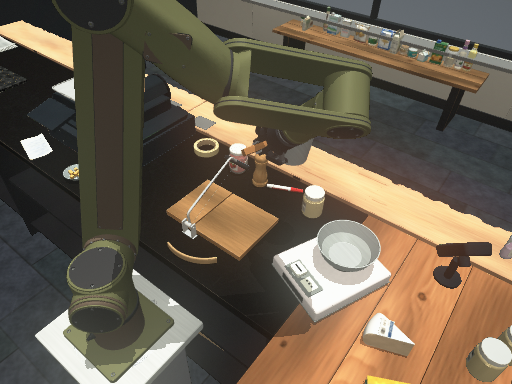

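Call:
send_rows([
  [-0.024, 0.004, -0.016, -2.4, 0, 2.4, 1],
  [-0.053, 0.01, -0.033, -4.8, 0, 4.8, 1],
  [-0.082, 0.016, -0.05, -7.2, 0, 7.2, 1],
  [-0.111, 0.022, -0.068, -9.6, 0, 9.6, 1],
  [-0.141, 0.029, -0.086, -12, 0, 12, 1],
])

```text
clock: 11.45
eef_pos: [0.4426, -0.2485, 0.3262]
ee_rot: [-0.177, 0.819, 0.426, 0.34]
force: [0.2, 0.1, -3.7]
opening: 0.0169
```

Run:
```python
from h import *
log(); print(get_obs()['opening'],get_obs()['q'].round(2));pg([.430,-.313,.29],-35,25);pg([.430,-.313,.29],-35,45)
```

```text
0.016921506902334387 [-1.09  0.28  1.58  0.69  1.68 -2.11]
row [-0.074, 0.027, 0.001] [-0.0, -20.1, -0.0] rows 2.3 | now [ 0.443 -0.248  0.326] t 11.45 F [ 0.2  0.1 -3.7]
row [-0.068, 0.027, 0.002] [-0.0, -0.1, -0.0] rows 1.5 | now [ 0.443 -0.248  0.326] t 11.45 F [ 0.2  0.1 -3.7]
```

Call:
send_rows([
  [-0.012, 0.004, 0, 0, -2, 0, 1],
  [-0.03, 0.01, 0, 0, -6, 0, 1],
  [-0.048, 0.017, 0, 0, -11, 0, 1],
  [-0.064, 0.023, 0.001, 0, -16, 0, 1],
  [-0.074, 0.027, 0.001, 0, -20, 0, 1],
])

```text
clock: 11.95
eef_pos: [0.4357, -0.3052, 0.273]
ee_rot: [-0.1, 0.866, 0.452, 0.191]
force: [0.4, 0.4, -2.3]
opening: 0.0168
```

Run:
```python
from h import *
log(); print(get_obs()['opening'],get_obs()['q'].round(2));
for r,z in [(15,.285),(5,.275),(-5,.265)]: pg([.430,-.313,z],-35,r)
p,d=snapshot('top'); cv2.imwrite('pics/t9.png',p[:,:,::-1])
```

```text
0.016830663115586994 [-0.97  0.27  1.54  0.4   1.5  -2.  ]
row [-0.007, -0.0, 0.003] [-0.1, -9.9, 0.1] rows 1.2 | now [ 0.436 -0.305  0.273] t 11.95 F [ 0.4  0.4 -2.3]
row [-0.014, -0.0, 0.012] [-0.1, -19.9, 0.1] rows 2.3 | now [ 0.436 -0.305  0.273] t 11.95 F [ 0.4  0.4 -2.3]
row [-0.021, -0.0, 0.019] [-0.1, -29.9, 0.1] rows 3.5 | now [ 0.436 -0.305  0.273] t 11.95 F [ 0.4  0.4 -2.3]
```

View pics/t9.png

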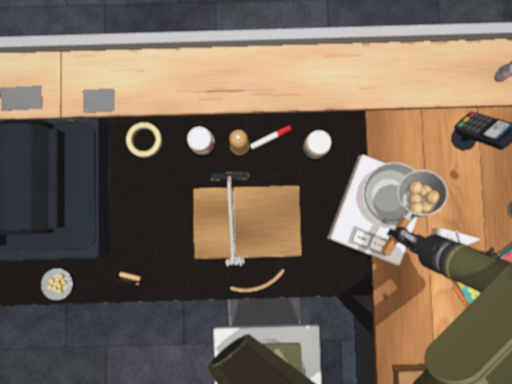

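Call:
send_rows([
  [-0.004, 0, 0.003, 0, -6, 0, 1],
  [-0.009, 0, 0.007, 0, -12, 0, 1],
  [-0.013, 0, 0.011, 0, -18, 0, 1],
  [-0.017, 0, 0.015, 0, -24, 0, 1],
  [-0.021, 0, 0.019, 0, -30, 0, 1],
])

```text
clock: 12.5
eef_pos: [0.4294, -0.3132, 0.2478]
ee_rot: [0.02, 0.886, 0.462, -0.039]
force: [-0.8, -0.3, -3.4]
opening: 0.0166
```

Run:
```python
from h import *
log(); print(get_obs()['opening'],get_obs()['q'].round(2));
for r,z in [(-15,.24),(-25,.22),(-35,.212)]: pg([.430,-.313,z],-35,r)
p,d=snapshot('scene'); cv2.imwrite('pics/s10.png',p[:,:,::-1])
```

```text
0.016632220034238816 [-0.65  0.24  1.57 -0.09  1.33 -1.59]
row [-0.002, 0.0, 0.026] [-0.0, -10.0, 0.1] rows 1.2 | now [ 0.429 -0.313  0.248] t 12.5 F [-0.8 -0.3 -3.4]
row [-0.003, 0.0, 0.045] [0.0, -20.0, 0.1] rows 2.3 | now [ 0.429 -0.313  0.248] t 12.5 F [-0.8 -0.3 -3.4]
row [-0.006, 0.0, 0.052] [0.0, -30.0, 0.1] rows 3.5 | now [ 0.429 -0.313  0.248] t 12.5 F [-0.8 -0.3 -3.4]
```

View pics/s10.png

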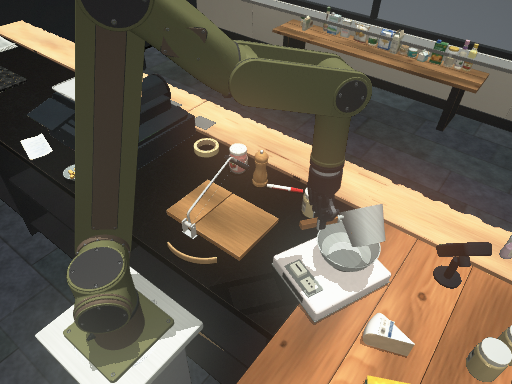

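Call:
send_rows([
  [-0.001, 0, 0.014, 0, -6, 0, 1],
  [-0.002, 0, 0.028, 0, -12, 0, 1],
  [-0.003, 0, 0.042, 0, -18, 0, 1],
  [-0.004, 0, 0.048, 0, -24, 0, 1],
  [-0.006, 0, 0.052, 0, -29, 0, 1],
])

```text
clock: 13.05
eef_pos: [0.4231, -0.3215, 0.195]
ee_rot: [0.133, 0.848, 0.443, -0.26]
force: [1.1, 0.3, -1.8]
opening: 0.0167
```

Run:
```python
from h import *
log(); print(get_obs()['opening'],get_obs()['q'].round(2));
for r,z in [(-45,.205),(-55,.20),(-65,.20)]: pg([.430,-.313,z],-35,r)
p,d=snapshot('scene'); p=cv2.resize(p[160:300,260:420],None,fx=4,fy=4); cv2.imwrite('pics/s11.png',p[:,:,::-1])
```

```text
0.016684709906408295 [-0.35  0.38  1.66 -0.59  1.32 -1.09]
row [-0.0, 0.001, 0.004] [-0.1, -11.1, 0.2] rows 1.3 | now [ 0.423 -0.321  0.195] t 13.05 F [ 1.1  0.3 -1.8]
row [-0.0, 0.001, 0.007] [-0.1, -21.1, 0.2] rows 2.5 | now [ 0.423 -0.321  0.195] t 13.05 F [ 1.1  0.3 -1.8]
row [-0.003, 0.001, 0.006] [-0.1, -31.1, 0.2] rows 3.6 | now [ 0.423 -0.321  0.195] t 13.05 F [ 1.1  0.3 -1.8]
```

View pics/s11.png

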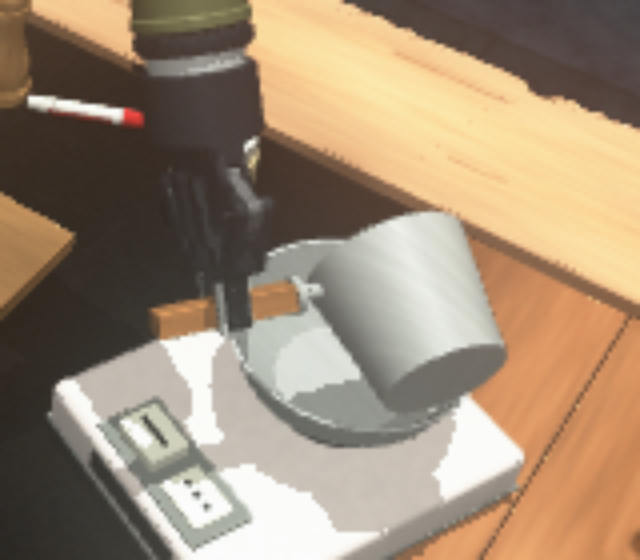

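Call:
send_rows([
  [0, 0, 0.001, 0, -2, 0, 1],
  [0, 0, 0.002, 0, -4, 0, 1],
  [0, 0, 0.003, 0, -6.5, 0, 1],
  [0, 0, 0.004, 0, -9, 0, 1],
  [0, 0, 0.004, 0, -11, 0, 1],
])

```text
clock: 13.6
eef_pos: [0.4224, -0.3253, 0.193]
ee_rot: [0.177, 0.82, 0.427, -0.339]
force: [-0.9, -0.3, -2.2]
opening: 0.0168
```

Call:
send_rows([
  [0, 0, 0, 0, -2, 0, 1],
  [0, 0, 0.001, 0, -4, 0, 1],
  [0, 0, 0.001, 0, -6, 0, 1],
  [0, 0, 0.002, 0, -8, 0, 1],
  [0, 0, 0.002, 0, -10, 0, 1],
])

```text
clock: 14.1
eef_pos: [0.4218, -0.3263, 0.1913]
ee_rot: [0.214, 0.786, 0.41, -0.41]
force: [-0.1, -0.6, -1.3]
opening: 0.0173
```

Run:
```python
from h import *
log(); print(get_obs()['opening'],get_obs()['q'].round(2),get_obs()['force']);
for r,z in [(-65,.20),(-72,.20)]: pg([.430,-.313,z],-35,r)
p,d=snapshot('top'); p=cv2.resize(p[130:280,310:470],None,fx=4,fy=4); cv2.imwrite('pics/t12.png',p[:,:,::-1])
```

```text
0.017266280195904034 [-0.2   0.55  1.68 -0.86  1.48 -0.82] [-0.12476602 -0.57965192 -1.28694344]
row [-0.001, -0.001, 0.001] [0.1, -9.9, 0.0] rows 1.2 | now [ 0.422 -0.326  0.191] t 14.1 F [-0.1 -0.6 -1.3]
row [-0.004, -0.001, 0.0] [0.1, -16.9, 0.0] rows 2.0 | now [ 0.422 -0.326  0.191] t 14.1 F [-0.1 -0.6 -1.3]
```

View pics/t12.png

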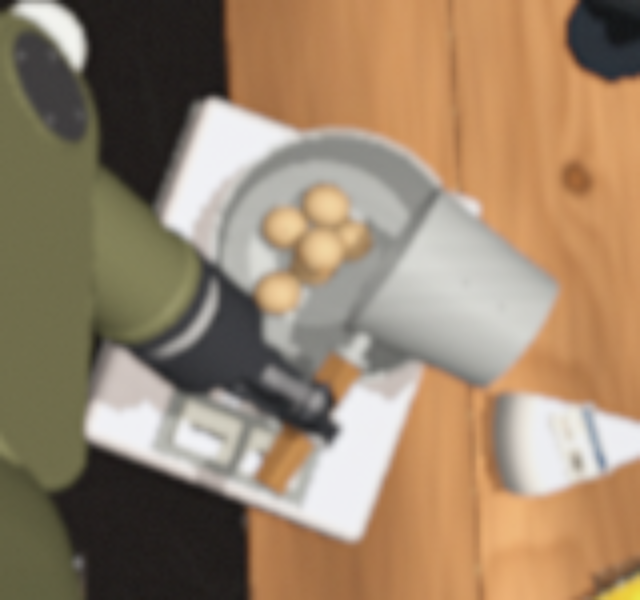

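Call:
send_rows([
  [0, 0, 0, 0, -3, 0, 1],
  [-0.001, 0, 0, 0, -6, 0, 1],
  [-0.002, 0, 0, 0, -9, 0, 1],
  [-0.003, 0, 0, 0, -12, 0, 1],
  [-0.003, 0, 0, 0, -14, 0, 1],
])

```text
clock: 14.65
eef_pos: [0.4209, -0.3275, 0.1932]
ee_rot: [0.262, 0.73, 0.381, -0.503]
force: [0.6, 1.1, -2.8]
opening: 0.0169
```

Call:
send_rows([
  [0, 0, 0, 0, 0, 0, 1],
  [0, 0, 0, 0, 0, 0, 1],
  [0, 0, 0, 0, 0, 0, 1],
])

```text
clock: 14.95
eef_pos: [0.4208, -0.3277, 0.194]
ee_rot: [0.262, 0.731, 0.381, -0.501]
force: [0.5, -0.2, -1.1]
opening: 0.0169
```

Run:
```python
from h import *
log(); print(get_obs()['opening'],get_obs()['q'].round(2),get_obs()['force']);
p,d=snapshot('top'); p=cv2.resize(p[130:280,310:470],None,fx=4,fy=4); cv2.imwrite('pics/t13.png',p[:,:,::-1])
print([(round(r['p'],2),(np.array(r['bbox'])*[512,384,512,384]).round(0).tolist()) for r in search_frame('top','walnut_0')])
p,d=snapshot('scene'); p=cv2.resize(p[160:300,260:420],None,fx=5,fy=4); cv2.imwrite('pics/s13.png',p[:,:,::-1])
print([(round(r['p'],2),(np.array(r['bbox'])*[512,384,512,384]).round(0).tolist()) for r in search_frame('scene','walnut_0')])
```

```text
0.01686425784522637 [-0.14  0.67  1.69 -0.98  1.62 -0.68] [ 0.5231331  -0.19351502 -1.10969684]
[(0.67, [375.0, 181.0, 388.0, 191.0]), (0.63, [384.0, 178.0, 393.0, 184.0]), (0.6, [388.0, 198.0, 404.0, 207.0]), (0.5, [384.0, 202.0, 396.0, 213.0]), (0.49, [397.0, 182.0, 410.0, 196.0]), (0.41, [385.0, 183.0, 394.0, 194.0])]
[(0.63, [344.0, 253.0, 352.0, 263.0]), (0.6, [332.0, 251.0, 346.0, 267.0]), (0.4, [343.0, 248.0, 354.0, 255.0]), (0.3, [298.0, 212.0, 388.0, 260.0])]
```

View pics/t13.png

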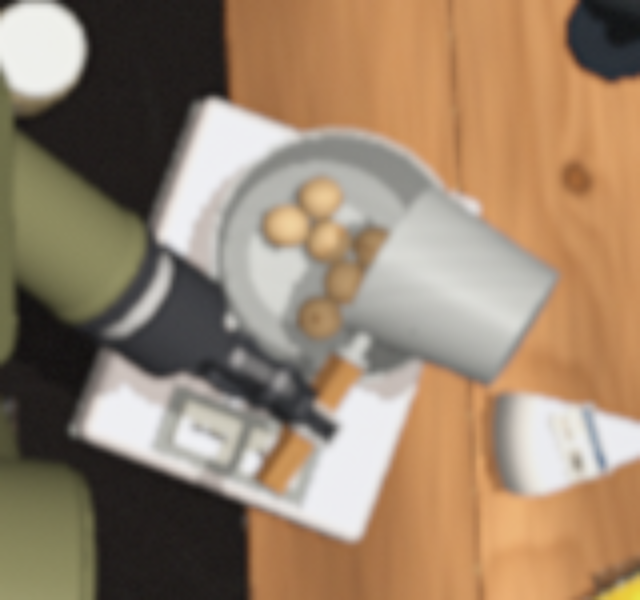

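View pics/s13.png

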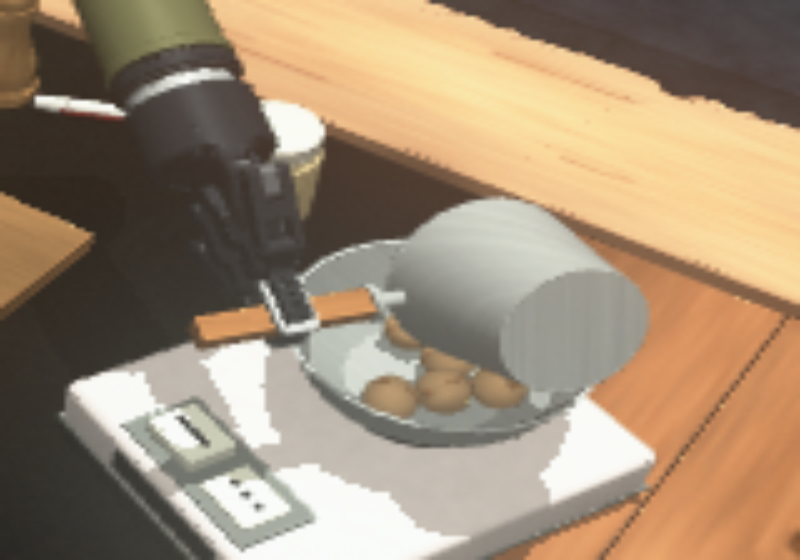

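Run:
```python
from h import *
o=get_obs();z=Rq(o['ee_rot'])[:,2];print(z,np.degrees(np.arccos(-z[2])))
pg([.430,-.313,.31],-35,-68);pg([.430,-.313,.32],-35,-50)
```

```text
[-0.53382122 -0.76497401 -0.3603466 ] 68.87851658198399
row [-0.101, -0.001, -0.039] [0.1, 0.9, -0.0] rows 2.2 | now [ 0.421 -0.328  0.194] t 15.15 F [-0.4 -0.5 -1.9]
row [-0.105, -0.001, -0.044] [0.1, 18.9, -0.0] rows 2.3 | now [ 0.421 -0.328  0.194] t 15.15 F [-0.4 -0.5 -1.9]
```

Call:
send_rows([
  [-0.02, 0, -0.008, 0, 0, 0, 1],
  [-0.045, 0, -0.017, 0, 0, 0, 1],
  [-0.07, 0, -0.027, 0, 3, 0, 1],
  [-0.09, 0, -0.036, 0, 10, 0, 1],
  [-0.105, -0.001, -0.044, 0.1, 18.9, 0, 1],
])

```text
clock: 15.65
eef_pos: [0.4221, -0.3235, 0.3081]
ee_rot: [0.195, 0.803, 0.42, -0.376]
force: [-0.8, -0.6, -2.2]
opening: 0.017
```

Run:
```python
from h import *
log(); pg([.430,-.313,.33],-35,-12);pg([.430,-.313,.34],-35,20)
```

```text
row [0.003, 0.0, -0.009] [-0.0, 38.1, 0.2] rows 4.4 | now [ 0.422 -0.323  0.308] t 15.65 F [-0.8 -0.6 -2.2]
row [0.001, 0.0, -0.024] [-0.1, 70.1, 0.1] rows 8.2 | now [ 0.422 -0.323  0.308] t 15.65 F [-0.8 -0.6 -2.2]
```

Call:
send_rows([
  [0.001, 0, -0.002, 0, 7, 0, 1],
  [0.001, 0, -0.004, 0, 15, 0, 1],
  [0.002, 0, -0.006, 0, 23, 0, 1],
  [0.003, 0, -0.008, 0, 31, 0, 1],
  [0.003, 0, -0.009, 0, 38, 0, 1],
])

```text
clock: 16.15
eef_pos: [0.4262, -0.3168, 0.3128]
ee_rot: [0.049, 0.882, 0.459, -0.093]
force: [0.0, -0.0, -2.5]
opening: 0.0167
```

Run:
```python
from h import *
log(); pg([.435,-.27,.36],-32,25);pg([.45,-.15,.38],-25,45)
p,d=snapshot('top'); p=cv2.resize(p[100:290,290:490],None,fx=3.5,fy=3); cv2.imwrite('pics/t14.png',p[:,:,::-1])
```

```text
row [0.044, -0.02, -0.04] [0.4, 37.1, -3.0] rows 4.3 | now [ 0.426 -0.317  0.313] t 16.15 F [ 0.  -0.  -2.5]
row [0.148, -0.078, -0.087] [3.1, 56.9, -10.0] rows 6.7 | now [ 0.426 -0.317  0.313] t 16.15 F [ 0.  -0.  -2.5]
```

View pics/t14.png

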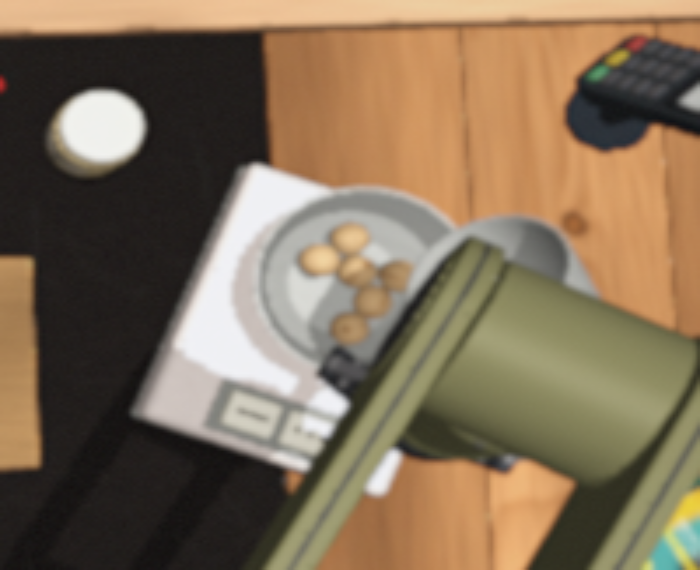

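Call:
send_rows([
  [0.006, -0.003, -0.008, 0, 7, -0.5, 1],
  [0.015, -0.007, -0.016, 0, 14, -1, 1],
  [0.025, -0.011, -0.024, 0, 22, -1.6, 1],
  [0.035, -0.016, -0.032, 0.2, 30, -2.4, 1],
  [0.044, -0.02, -0.04, 0.4, 37, -3, 1],
])

```text
clock: 16.7
eef_pos: [0.4388, -0.2628, 0.3412]
ee_rot: [-0.106, 0.854, 0.473, 0.187]
force: [-0.5, 0.0, -2.3]
opening: 0.0172
```

Run:
```python
from h import *
log(); pg([.45,-.14,.38],-22,45)
```

```text
row [0.122, -0.058, 0.029] [5.6, 20.1, -8.4] rows 2.8 | now [ 0.439 -0.263  0.341] t 16.7 F [-0.5  0.  -2.3]
```

Call:
send_rows([
  [0.03, -0.012, 0.004, 1, 4, -1.6, 1],
  [0.06, -0.026, 0.01, 2.5, 8, -3.4, 1],
  [0.09, -0.04, 0.018, 4, 14, -5.8, 1],
  [0.122, -0.058, 0.029, 5.6, 20.1, -8.4, 1],
])

```text
clock: 17.1
eef_pos: [0.4552, -0.1275, 0.3655]
ee_rot: [-0.214, 0.766, 0.518, 0.316]
force: [-0.1, 0.1, -3.1]
opening: 0.0164
```

Run:
```python
from h import *
log(); pg([.46,.06,.38],-8,45)
```

```text
row [0.135, -0.069, 0.132] [9.8, 0.1, -9.8] rows 4.0 | now [ 0.455 -0.128  0.366] t 17.1 F [-0.1  0.1 -3.1]
```

Call:
send_rows([
  [0.027, -0.013, 0.026, 2, 0, -2, 1],
  [0.055, -0.027, 0.053, 4, 0, -4, 1],
  [0.082, -0.041, 0.08, 6, 0, -6, 1],
  [0.11, -0.055, 0.107, 8, 0, -8, 1],
  [0.135, -0.069, 0.132, 9.8, 0.1, -9.8, 1],
])

```text
clock: 17.6
eef_pos: [0.4611, 0.0742, 0.366]
ee_rot: [-0.251, 0.698, 0.607, 0.286]
force: [0.8, -0.5, -2.0]
opening: 0.0169
```

Run:
```python
from h import *
log(); Rg=Rq([-.277,.628,.679,.262]); plan([.4436,.28,.33],Rg)
```

```text
row [0.118, -0.046, 0.167] [8.2, 0.1, -9.1] rows 4.2 | now [0.461 0.074 0.366] t 17.6 F [ 0.8 -0.5 -2. ]
```

Call:
send_rows([
  [0.024, -0.009, 0.033, 1.6, 0, -1.8, 1],
  [0.048, -0.018, 0.067, 3.3, 0, -3.6, 1],
  [0.072, -0.027, 0.1, 5, 0, -5.5, 1],
  [0.095, -0.037, 0.134, 6.6, 0, -7.3, 1],
  [0.118, -0.046, 0.167, 8.2, 0.1, -9.1, 1],
])

```text
clock: 18.1
eef_pos: [0.4435, 0.2797, 0.3307]
ee_rot: [-0.276, 0.628, 0.679, 0.262]
force: [0.5, -0.0, -2.4]
opening: 0.0169
```

Run:
```python
from h import *
log(); Rg=Rq([-.277,.628,.679,.262]); plan([.4436,.3193,.12],Rg)
```

```text
row [-0.12, 0.001, 0.177] [0.0, 0.1, 0.1] rows 4.3 | now [0.444 0.28  0.331] t 18.1 F [ 0.5 -0.  -2.4]
```

Call:
send_rows([
  [-0.024, 0, 0.036, 0, 0, 0, 1],
  [-0.05, 0, 0.074, 0, 0, 0, 1],
  [-0.076, 0.001, 0.112, 0, 0, 0, 1],
  [-0.102, 0.001, 0.15, 0, 0, 0, 1],
  [-0.12, 0.001, 0.177, 0, 0, 0, 1],
])

```text
clock: 18.6
eef_pos: [0.4435, 0.3188, 0.1189]
ee_rot: [-0.277, 0.628, 0.679, 0.261]
force: [0.4, 1.0, -1.3]
opening: 0.0169
```

Run:
```python
from h import *
log(); Rg=Rq([-.277,.628,.679,.262]); plan([.4436,.3193,.0705],Rg)
o=get_obs(); p,d=snapshot('scene'); q=cv2.resize(p[100:220,100:260],None,fx=5,fy=5,interpolation=cv2.INTER_CUBIC); cv2.imwrite('pics/s15.png',q[:,:,::-1])
```

```text
row [-0.034, -0.0, 0.035] [-0.0, 0.0, -0.0] rows 1.0 | now [0.443 0.319 0.119] t 18.6 F [ 0.4  1.  -1.3]
```

View pics/s15.png

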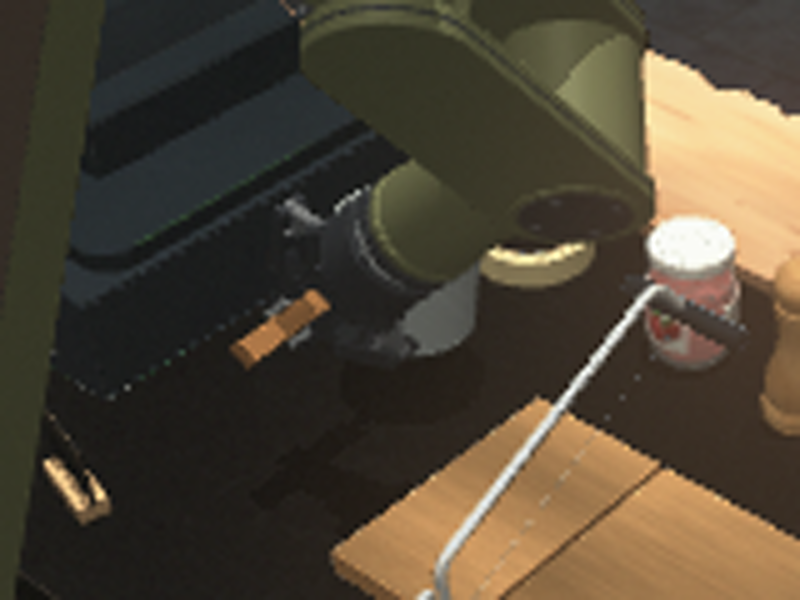

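Pose matches the lift. Lower gently.

Call:
send_rows([
  [-0.01, 0, 0.01, 0, 0, 0, 1],
  [-0.02, 0, 0.02, 0, 0, 0, 1],
  [-0.026, 0, 0.026, 0, 0, 0, 1],
  [-0.03, 0, 0.03, 0, 0, 0, 1],
  [-0.032, 0, 0.032, 0, 0, 0, 1],
])

```text
clock: 19.15
eef_pos: [0.4469, 0.3187, 0.0769]
ee_rot: [-0.276, 0.628, 0.678, 0.264]
force: [1.0, -1.0, -1.7]
opening: 0.0168
```

Call:
send_rows([
  [-0.001, 0, 0.001, 0, 0, 0, 1],
  [-0.002, 0, 0.002, 0, 0, 0, 1],
  [-0.002, 0, 0.002, 0, 0, 0, 1],
])

```text
clock: 19.45
eef_pos: [0.4471, 0.3187, 0.0742]
ee_rot: [-0.276, 0.628, 0.678, 0.265]
force: [-0.0, 0.4, -1.5]
opening: 0.0167
```

Call:
send_rows([
  [-0.001, 0, 0.001, 0, 0, 0, 1],
  [-0.002, 0, 0.002, 0, 0, 0, 1],
  [-0.0025, 0, 0.0025, 0, 0, 0, 1],
  [-0.0025, 0, 0.0025, 0, 0, 0, 1],
])

```text
clock: 19.85
eef_pos: [0.447, 0.3187, 0.0703]
ee_rot: [-0.276, 0.628, 0.678, 0.264]
force: [-0.6, -0.5, -1.5]
opening: 0.0168
```

Run:
```python
from h import *
log(); o=get_obs(); print(o['force'],o['wrist_torque'],o['eef_pos'])
p,d=snapshot('wrist'); cv2.imwrite('pics/w16.png',p[:,:,::-1])
```

```text
[-0.60061104 -0.51155089 -1.51460337] [-0.50065835  0.12095125 -0.03049055] [0.44697056 0.31867217 0.07027105]
```

Call:
send_rows([
  [-0.0007, 0, 0.0007, 0, 0, 0, 1],
  [-0.001, 0, 0.001, 0, 0, 0, 1],
  [-0.001, 0, 0.001, 0, 0, 0, 1],
])

```text
clock: 20.2
eef_pos: [0.4468, 0.3189, 0.0694]
ee_rot: [-0.276, 0.628, 0.678, 0.265]
force: [-1.5, -1.2, 4.1]
opening: 0.0167
```

Run:
```python
from h import *
for i in range(3):
    o=get_obs(); print(o['force'].round(1),o['wrist_torque'].round(2),o['eef_pos'].round(4))
    snapshot('wrist')
```

```text
[-1.5 -1.2  4.1] [-0.18  0.05  0.11] [0.4468 0.3189 0.0694]
[-1.4 -0.8  3.9] [-0.08  0.13  0.16] [0.4467 0.3189 0.0694]
[-1.9 -1.4  3.3] [-0.09  0.08  0.16] [0.4468 0.3189 0.0694]
```

Call:
send_rows([
  [0, 0, 0, 0, 0, 0, 0.5],
  [0, 0, 0, 0, 0, 0, 0.3],
  [0, 0, 0, 0, 0, 0, 0],
  [0, 0, 0, 0, 0, 0, -0.5],
  [0, 0, 0, 0, 0, 0, -1],
])

```text
clock: 20.85
eef_pos: [0.4471, 0.3187, 0.0688]
ee_rot: [-0.276, 0.628, 0.678, 0.264]
force: [-0.6, 0.0, 0.5]
opening: 0.0702
```

Call:
send_rows([
  [0, 0, 0, 0, 0, 0, -1],
  [0, 0, 0, 0, 0, 0, -1],
])

```text
clock: 21.05
eef_pos: [0.4471, 0.3187, 0.0689]
ee_rot: [-0.276, 0.628, 0.678, 0.264]
force: [-0.7, -0.4, -0.1]
opening: 0.0857
```

Run:
```python
from h import *
o=get_obs(); print(o['force'].round(1),o['opening'],o['eef_pos'])
p,d=snapshot('wrist'); cv2.imwrite('pics/w17.png',p[:,:,::-1])
```

```text
[-0.7 -0.4 -0.1] 0.08565735981703543 [0.44706634 0.31867928 0.06890483]
```

View pics/w17.png

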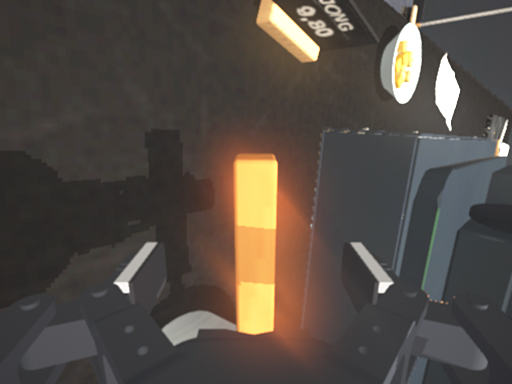

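Released, handle centred between open fingers. Retract straight back.

Call:
send_rows([
  [0, 0, -0.03, 0, 0, 0, -1],
  [0, 0, -0.07, 0, 0, 0, -1],
  [0, 0, -0.115, 0, 0, 0, -1],
  [0, 0, -0.16, 0, 0, 0, -1],
  [0, 0, -0.2, 0, 0, 0, -1],
])

```text
clock: 21.6
eef_pos: [0.4554, 0.1762, 0.2119]
ee_rot: [-0.276, 0.628, 0.678, 0.264]
force: [1.1, 0.5, -0.4]
opening: 0.0853
```

Call:
send_rows([
  [0.02, 0, -0.03, 0, 0, 0, -1],
  [0.04, 0, -0.06, 0, 0, 0, -1],
  [0.05, 0, -0.09, 0, 0, 0, -1],
  [0.05, 0, -0.11, 0, 0, 0, -1],
  [0.05, 0, -0.11, 0, 0, 0, -1],
])

```text
clock: 22.1
eef_pos: [0.4585, 0.134, 0.3254]
ee_rot: [-0.274, 0.628, 0.678, 0.266]
force: [-0.6, 0.7, 0.3]
opening: 0.0854
```

Run:
```python
from h import *
print(get_obs()['eef_pos'],get_obs()['clock'])
for c in ['top','scene']:
    p,d=snapshot(c); cv2.imwrite(f'pics/{c}18.png',p[:,:,::-1])
    q=p[215:320,265:400] if c=='scene' else p[150:270,325:435]
    cv2.imwrite(f'pics/{c}18k.png',cv2.resize(q,None,fx=5,fy=5,interpolation=cv2.INTER_CUBIC)[:,:,::-1])
    W=cloud(c,d)
    for u,v in ([(361,238),(379,245)] if c=='top' else [(298,270),(309,283)]): print(c,np.nanmedian(W[v-2:v+3,u-2:u+3].reshape(-1,3),0).round(3))
```

```text
[0.45854811 0.13403309 0.32538832] 22.1
top [ 0.45  -0.148  0.615]
top [ 0.437 -0.18   0.599]
scene [ 0.407 -0.29   0.069]
scene [ 0.394 -0.335  0.059]
```

View pics/top18.png

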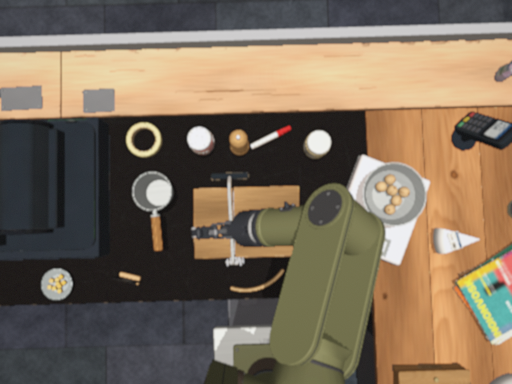

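View pics/scene18.png

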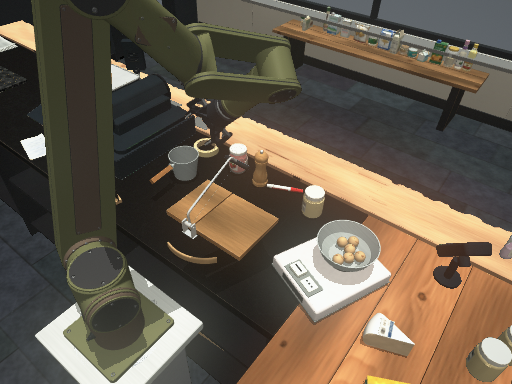

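View pics/scene18k.png

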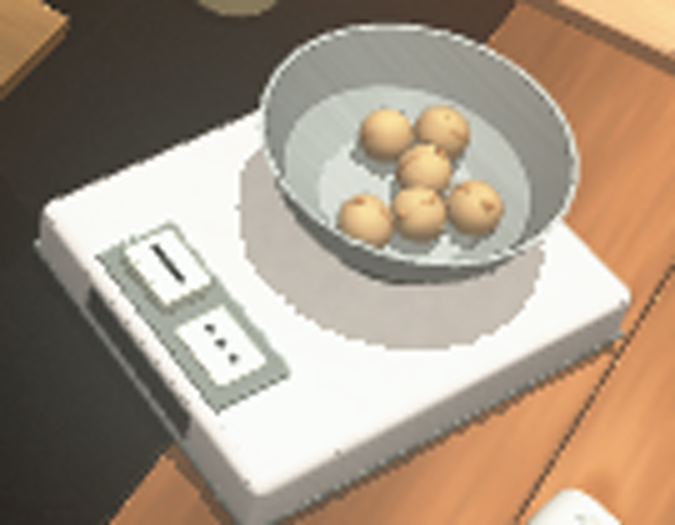

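Six walnuts are in the bowl, the empty cup stands upright at (152,190) in the top picture, and the jars and mill haven't moved. The keys read 0.059 (count) and 0.069 (weigh). The arm is clear.

```bash
python3 -c "
from station import *
print(hand_in())"
```

```text
the job is handed in; nothing more can be done
None
```

The job is done and handed in at about 22 s on the robot's clock, against the 69 s limit.

- **Key:** I pressed the three-dot key down to its stop with the fingers shut, with about 31 N on the tool. In the last picture it reads 59 mm and the other key about 69 mm, so it is fully down and the other has popped up.
- **Pour:** I gripped the measure on the flats of its handle with no slip seen, carried it over the cheese cutter and tipped it about 114° over the bowl. All six walnuts show in the bowl in both the top and scene pictures.
- **Measure:** It stands upright and empty within a few millimetres of where it started, well off the scale. The gripper is open and clear of everything.
- **Bystanders:** The jars and pepper mill look unmoved by eye in the last pictures.

**Checks that disagreed or failed:**
- The wrist camera read about 2 to 5 mm off the fixed cameras sideways, and I allowed for it.
- The network missed the counting key in one wrist picture after the press. Its state comes from the picture and depth instead.
- In the last top picture the arm hid the keys, so the final key heights come from the scene camera alone.

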